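# Pack and stack the pharmacy's ward totes, then print the label

### The arm

A 6-joint arm with a two-finger parallel gripper is mounted at the origin on the work surface. World frame = base frame: x ahead of the robot, y to its left, z up, the work surface at z = 0. Lengths are in m, angles in degrees, forces in N, time in s.
With the tool pointing down it reaches from about 0.35 to 0.875 m from the base axis. Payload 4.2 kg.
Tool frame: the origin (TCP) lies midway between the tips of the shut fingers; the grasp point (between the pads) lies behind it (env.grasp_offset is the z of the grasp point in the tool frame, in m); z points along the fingers, y is the line along which they close (so a half turn about z gives the same grasp; the last joint's range is limited). The gripper opens to 87 mm and grips with 3 to 60 N. Pads are 19 mm wide; open, the fingers measure 117 mm over their backs; the gripper's body (75 mm by 190 mm) begins 51 mm behind the grasp point.
Start: joints at [87.697, 22.042, 0.453, 0, -68.411, -14.817], TCP at [0.184, 0.597, 0.223] pointing down, gripper open.
Joint ranges: [-179.83, 179.83], [-69.29, 118.12], [-61.27, 80.66], [-181.25, 117.63], [-171.15, -9.14], [-177.46, 177.46]. Speed limits (degrees/s): [159.86, 159.86, 180, 180, 180, 180].

### API

Orientations are given as a 3x3 rotation matrix whose columns are the frame's x, y, z axes.
In Python, from cell import monitor, grab_frame, get_calibration, env gives the robot as it stands.
- The arm moves only by the tool servo_tool, never from a script. Its argument "rows" is one flat list of numbers, 7 for each row, row after row: the gripper command: -1 is shut, 1 is fully open, values between are in proportion, then the shift along the tool's x, y, z in cm, then the turn, a rotation vector about the tool's x, y, z in degrees. A call has 1 to 12 rows; each row shifts and turns the commanded pose from where the row before left it, along the tool's axes as they then stand; what a row does not reach is not made up. A row lasts 1/12 s, in which the tool goes at most 41.7 mm and 7.16 degrees, less where a joint would pass 70% of its speed; a pose out of reach is approached as far as the arm can. A call is refused whole if a number of a shift passes 4.17 or a number of a turn 7.16, either way. A call with a gripper value outside its range is refused whole. The fingers move at their own pace and stop on an object; the grip force is fixed at half the most. Time passes only in rows, so rows that do not move let the fingers close. It gives the time, the measured TCP pose, the force, the opening and the grip force at its end, in the units of the state.
- monitor.read_state(): the state, without advancing time (a new reading comes with each control period).
- grab_frame(name): name is "scene" or "top" or "wrist"; returns (picture, depth): 400x640x3 uint8, blue, green, red; 400x640 float32, m along the optical axis (not along the pixel's ray), 0 where there is no reading.
- get_calibration(name): a dict with "vertical_fov" (degrees; the focal length in pixels is half the picture's height over the tangent of half this angle, whatever the lens; pixels are square), "cx", "cy" (the principal point, pixels), "rvec" (rotation vector, rad) and "tvec" (3), from world to camera coordinates, as OpenCV has them. Camera axes: x right, y down, z forward; pixel columns grow to the right and rows downward; lengths in m; the calibration is good to about 2 mm. A picture is of the moment at which its call begins: read the wrist's pose just before it. get_calibration takes no time and is no camera call; for the wrist camera it gives the pose at the moment of the call.
- env.finish_job(): hands the job in; it is judged then, once.
The state is a dict: "t": time; "q": joint angles; "qd": joint speeds; "joint_efforts": joint torques, N m; "tool_pos": TCP position; "ee_rot": TCP orientation; "contact_force": force on the tool from outside, world axes, zero at the start; "ft_torque": the same for the moment, N m; "width": opening from 0.0 (shut) to 1.0 (fully open); "grasp_force": force on a finger pad.
Only numpy, scipy, OpenCV 4.12 (cv2) and the standard library are available. Lean on these libraries where they do the work, as an engineer would, in place of code of your own. Each camera call takes 0.05 s, during which the arm holds its last target. There are 200 camera calls.

### The job

Pack the ward order: put every banded carton in the tote of its own colour, and stack the totes in the dock, the red one squarely on the green and the blue one on the red, each turned so that its yellow end lies opposite the yellow end below and it stands on the ledges instead of nesting down on the cartons. When the packed stack stands, print its label: press the orange two-stage key to its halfway stop, hold it there for about a second, then push it on fully down and let go. Leave the green tote in the dock, and the bottles, jars, tape and stapler where they are.

Things in the scene. Friction and masses are not known exactly. Their poses are not given: they have to be found in the camera images.
- dock: fixed steel dock plate, 216 (x) x 94 (y) x 6 mm thick, origin under its centre, on the counter; four low black guides (tops 16 mm above the counter) keep the green tote's foot in place
- tote_green: green open tote in the dock, on its plate, to stay there. 190 (x) x 68 (y) x 60 mm tall, 200 g, origin under its centre, z up. Its +x end wall and ledge are yellow, only there. Upright sides 68 mm apart outside from z 24 to 60 mm (walls 3 mm), to be gripped across from above; below them a foot 178 x 56 mm. Floor 3 mm thick, inside 50 mm wide and clear for 69 mm either way from the centre
- tote_red: red tote, shape as the green one, 130 to 210 g, on the counter, any heading. Yellow ends (+x) the same way as the tote below: its foot drops past the ledges and it nests, origin 36 mm above the lower one's. With them opposed, the foot goes 5 mm into the lower mouth (3 mm play each side) and rests on the ledges, origin 55 mm above the lower one's: stacked
- tote_blue: blue tote, shape and behaviour as the red one, 130 to 210 g, on the counter, any heading
- carton_green1: loose medicine carton with a green band, 34 (x) x 24 (y) x 36 mm tall, 30 to 65 g, origin under its centre, z up (it may get knocked over). May be absent.
- carton_green2: loose medicine carton with a green band, 34 (x) x 24 (y) x 36 mm tall, 30 to 65 g, origin under its centre, z up (it may get knocked over). May be absent.
- carton_red1: loose medicine carton with a red band, 34 (x) x 24 (y) x 36 mm tall, 30 to 65 g, origin under its centre, z up (it may get knocked over). May be absent.
- carton_red2: loose medicine carton with a red band, 34 (x) x 24 (y) x 36 mm tall, 30 to 65 g, origin under its centre, z up (it may get knocked over). May be absent.
- carton_blue1: loose medicine carton with a blue band, 34 (x) x 24 (y) x 36 mm tall, 30 to 65 g, origin under its centre, z up (it may get knocked over). May be absent.
- carton_blue2: loose medicine carton with a blue band, 34 (x) x 24 (y) x 36 mm tall, 30 to 65 g, origin under its centre, z up (it may get knocked over). May be absent.
- trigger: fixed grey base of the label printer's two-stage print key, 66 x 66 x 22 mm, origin under its centre, on the counter
- key_top (a point): centre of the top of the orange round key (34 mm across) on that base; 58 mm above the counter when up; pressed straight down
- key (a joint): first stage of the key's travel in m: 0 up, 0.006 at the halfway stop; a light spring, 1.5 N to start, 3 N at the stop
- core (a joint): second stage of the key's travel in m, beyond the halfway stop: 0 until pressed with more than about 8 N, 0.006 fully down at about 11 N; both stages spring back up
- dropper_a: bystander: white dropper bottle with red label, 32 mm across, 75 mm tall
- dropper_b: bystander: white dropper bottle with red label, 32 mm across, 75 mm tall
- pill_jar: bystander: amber jar, 52 mm across, 80 mm tall
- pill_jar2: bystander: amber jar, 52 mm across, 80 mm tall
- tape: bystander: brown roll of tape, 70 mm across, 20 mm tall
- stapler: bystander: blue stapler, 130 x 32 x 38 mm

How it is judged (in metres and radians):
On the way, in this order (a step that is already met when the one before it is completed fails the run):
1. the red tote is stacked (not nested) on the green tote in the dock, with the green-banded cartons in the green tote (x of carton_green1 in the frame of tote_green between -0.088 and 0.088 m and y of carton_green1 in the frame of tote_green between -0.032 and 0.032 m and z of carton_green1 in the frame of tote_green between -0.002 and 0.045 m and linear speed of each of carton_green1, carton_green2, tote_red below 0.03 m/s and x of carton_green2 in the frame of tote_green between -0.088 and 0.088 m and y of carton_green2 in the frame of tote_green between -0.032 and 0.032 m and z of carton_green2 in the frame of tote_green between -0.002 and 0.045 m and horizontal distance between tote_green and dock below 0.012 m and angle between tote_green's own z axis and vertical below 0.06 rad and z of tote_green in the frame of dock between 0 and 0.01 m and z of tote_red in the frame of tote_green between 0.05 and 0.06 m and x of tote_red in the frame of tote_green between -0.01 and 0.01 m and y of tote_red in the frame of tote_green between -0.01 and 0.01 m and angle between the x axis of tote_red and the x axis of tote_green, either way round below 0.12 rad and angle between tote_red's own z axis and vertical below 0.08 rad), for 0.3 s.
2. the blue tote is stacked (not nested) on the red tote, and every carton is in the tote of its colour (all of step 1 and x of carton_red1 in the frame of tote_red between -0.088 and 0.088 m and y of carton_red1 in the frame of tote_red between -0.032 and 0.032 m and z of carton_red1 in the frame of tote_red between -0.002 and 0.045 m and linear speed of each of carton_red1, carton_red2, carton_blue1, carton_blue2, tote_blue below 0.03 m/s and x of carton_red2 in the frame of tote_red between -0.088 and 0.088 m and y of carton_red2 in the frame of tote_red between -0.032 and 0.032 m and z of carton_red2 in the frame of tote_red between -0.002 and 0.045 m and x of carton_blue1 in the frame of tote_blue between -0.088 and 0.088 m and y of carton_blue1 in the frame of tote_blue between -0.032 and 0.032 m and z of carton_blue1 in the frame of tote_blue between -0.002 and 0.045 m and x of carton_blue2 in the frame of tote_blue between -0.088 and 0.088 m and y of carton_blue2 in the frame of tote_blue between -0.032 and 0.032 m and z of carton_blue2 in the frame of tote_blue between -0.002 and 0.045 m and z of tote_blue in the frame of tote_red between 0.05 and 0.06 m and x of tote_blue in the frame of tote_red between -0.01 and 0.01 m and y of tote_blue in the frame of tote_red between -0.01 and 0.01 m and angle between the x axis of tote_blue and the x axis of tote_red, either way round below 0.12 rad and angle between tote_blue's own z axis and vertical below 0.08 rad), for 0.3 s.
3. the key is held at its halfway stop for 0.5 s (first stage pressed over 4 mm, second stage under 1.5 mm) (value of joint key above 0.004 m and value of joint core below 0.0015 m), for 0.5 s.
4. the key is pressed fully down (second stage over 4.5 mm) (value of joint key above 0.004 m and value of joint core above 0.0045 m), for 0.1 s.
At the end, for the whole second after the job is handed in: Green tote docked (12 mm), red stacked on it, blue on red: each 50-60 mm above the one below, within 10 mm in x and y, lengths within 0.12 rad, tilt under 0.08; every carton in the tote of its colour, below the rim; all at rest; key up (all of step 2 and value of joint key below 0.002 m and value of joint core below 0.001 m and linear speed of tote_green below 0.03 m/s); the robot touches nothing.
It fails at once if a bystander (bottle, jar, tape or stapler) is moved by more than 40 mm (distance of any of dropper_a, dropper_b, pill_jar, pill_jar2, tape, stapler from where it was at the start of the episode above 0.04 m).
Of carton_green1, carton_green2, carton_red1, carton_red2, carton_blue1, carton_blue2 only 4 to 6 are there at a start; the rules pass over those that are not, and their reading is None.
At some moment in a run one of carton_green1, carton_green2, carton_red1, carton_red2, carton_blue1, carton_blue2 may be knocked a few centimetres aside while the robot is not near it.
Once in a run the grip may slacken for a moment while it holds something.
It also fails if it takes over 210 s, if anything falls off the work surface, if the arm or the gripper's body presses on something with over 40 N, if the wrist force passes 120 N, or if a joint passes its speed limit or range.

## Working session

There is one attempt and no reset: what is moved stays moved. The work goes in short steps, Python scripts to look and compute and a tool call to move; the robot and the scene stay as the last step left them, time stands still between calls to the robot, and variables do not carry over. Pictures are saved under pics/ and viewed, at most 14 in all, crops included, and the job is handed in when it is done.

Besides the shell and the picture viewer there is one more tool, called after "Call:" as name(argument=value, ...) on one line, values as JSON. servo_tool: Moves the arm, as the interface text tells. Its arguments: {"type":"object","properties":{"rows":{"type":"array"}},"required":["rows"]}

```bash
ls; mkdir -p pics
cat > h.py <<'E'
import numpy as np, cv2
from cell import monitor, grab_frame, get_calibration, env
def cloud(name):
    c=get_calibration(name); im,d=grab_frame(name)
    f=im.shape[0]/2/np.tan(np.radians(c["vertical_fov"])/2)
    R=cv2.Rodrigues(np.array(c["rvec"],float))[0]; t=np.array(c["tvec"],float).ravel()
    v,u=np.mgrid[:im.shape[0],:im.shape[1]]
    P=np.stack([(u-c["cx"])/f*d,(v-c["cy"])/f*d,d],-1)
    W=(P-t)@R
    W[d<=0]=np.nan
    return im,d,W
E
python3 - <<'E'
from h import *
print(env.grasp_offset, monitor.read_state()['ee_rot'], monitor.read_state()['t'])
for n in ("top","scene"):
    im,d,W=cloud(n); cv2.imwrite(f"pics/{n}0.png",im); np.savez(f"{n}0.npz",im=im,W=W)
    print(get_calibration(n))
E
```

```text
pics
-0.0187 [[ 9.55636739e-01 -2.94547260e-01 -5.79397486e-04]
 [-2.94547816e-01 -9.55634242e-01 -2.18640175e-03]
 [ 9.03065679e-05  2.26006611e-03 -9.99997442e-01]] 0.0
{'vertical_fov': 45.8931472150161, 'cx': 315.243822175701, 'cy': 203.02782712757494, 'rvec': array([ 2.18923999, -2.0174117 ,  0.21004764]), 'tvec': array([-0.03191467,  0.54787898,  1.05771707])}
{'vertical_fov': 43.622217313865235, 'cx': 323.49505717724793, 'cy': 203.88857340835446, 'rvec': array([ 1.07013177,  2.28010737, -1.16614875]), 'tvec': array([ 0.35502135, -0.18805904,  1.58045223])}
```

View pics/top0.png

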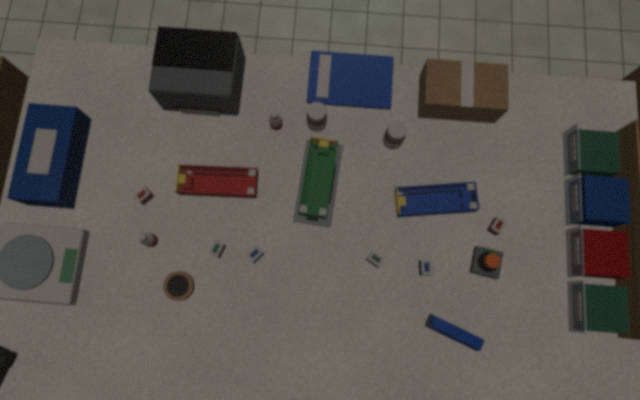

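View pics/scene0.png

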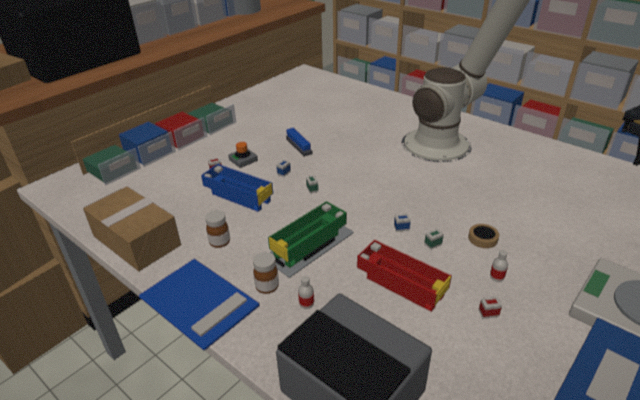

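Top view (px): cartons are red (145,195) and (497,226), green (218,250) and (375,259), blue (257,254) and (425,267), so all six are present. Totes: red (217,181) with its yellow end left, green (318,180) with yellow up, blue (437,199) with yellow left. The key is at (487,261).

```bash
cat >> h.py <<'E'
def rect(W,m,zlo,zhi):
    m=m&(W[...,2]>zlo)&(W[...,2]<zhi); p=W[m]
    (c,s,a)=cv2.minAreaRect((p[:,:2]*1000).astype(np.float32))
    if s[0]<s[1]: s=s[::-1]; a+=90
    a=(a+90)%180-90
    return np.array(c)/1000,np.round(s,1),round(a,1),np.median(p[:,2]),len(p)
def near(sh,u,v,r):
    vv,uu=np.mgrid[:sh[0],:sh[1]]; return (abs(uu-u)<r)&(abs(vv-v)<r)
E
python3 - <<'E'
from h import *
D=np.load("top0.npz"); im=D['im']; W=D['W']; sh=im.shape
print("table",[np.round(W[v,u],3) for u,v in((300,300),(100,240),(460,150))])
for n,u,v in(("r1",145,195),("r2",497,226),("g1",218,250),("g2",375,259),("b1",257,254),("b2",425,267)):
    print(n,rect(W,near(sh,u,v,14),.028,.045))
for n,u,v in(("R",217,181),("G",318,180),("B",437,199)):
    m=near(sh,u,v,48); print(n,rect(W,m,.05 if n!="G" else .056,.075))
    hsv=cv2.cvtColor(im,cv2.COLOR_BGR2HSV); y=m&(hsv[...,0]>18)&(hsv[...,0]<34)&(hsv[...,1]>150)&(hsv[...,2]>90)
    print("  yellow",np.nanmean(W[y],0),y.sum())
print("dock",rect(W,near(sh,318,180,50),.003,.012))
hsv=cv2.cvtColor(im,cv2.COLOR_BGR2HSV);m=near(sh,487,261,20);o=m&(hsv[...,0]<18)&(hsv[...,1]>150)
print("key",rect(W,o,.05,.065)); print("trig",rect(W,m,.015,.03))
for n,u,v in(("da",276,122),("pj",316,115),("pj2",396,133),("db",150,240),("tape",178,286),("stap",455,332)):
    print(n,rect(W,near(sh,u,v,24),.015,.1))
E
```

```text
table [array([ 0.323,  0.031, -0.001]), array([ 0.426,  0.532, -0.001]), array([ 0.729, -0.343, -0.002])]
r1 (array([0.54087872, 0.43464066]), array([33.9, 27.9]), -42.6, np.float64(0.035256792277392854), 151)
r2 (array([ 0.53524084, -0.42658423]), array([35.6, 25.6]), -23.5, np.float64(0.034669124072975246), 162)
g1 (array([0.42489041, 0.23809447]), array([33.4, 24.8]), -21.6, np.float64(0.035255855073473695), 152)
g2 (array([ 0.43152515, -0.13958928]), array([34.1, 24.2]), 56.6, np.float64(0.03510763228142884), 156)
b1 (array([0.42038153, 0.14598474]), array([33.1, 25.1]), -39.6, np.float64(0.0352856066595995), 157)
b2 (array([ 0.42162354, -0.25853891]), array([34.3, 24.9]), 8.8, np.float64(0.035413577500824286), 160)
R (array([0.58569763, 0.25328564]), array([191.1,  69.5]), -88.0, np.float64(0.05678533362145369), 586)
  yellow [0.58406233 0.33796672 0.05337668] 46
G (array([0.61372723, 0.01091451]), array([191.9,  68.2]), -4.2, np.float64(0.06305851372472968), 480)
  yellow [0.69804574 0.00562387 0.06002534] 22
B (array([ 0.58372693, -0.27401227]), array([192.5,  68.9]), -81.3, n
[... 340 characters left out ...]
, array([66.6, 66.3]), -9.7, np.float64(0.021488067353636117), 579)
da (array([0.75380328, 0.12940399]), array([31.7, 27.7]), -71.5, np.float64(0.048055070637828004), 185)
pj (array([0.78134399, 0.02413135]), array([149.2,  54.8]), -12.4, np.float64(0.07286625463726408), 558)
pj2 (array([ 0.7619245 , -0.19802405]), array([126.5,  50.4]), -50.5, np.float64(0.07601859673527189), 505)
db (array([0.43272638, 0.39990152]), array([31.8, 27.6]), -21.2, np.float64(0.0489966175598876), 213)
tape (array([0.33124774, 0.32008127]), array([69.1, 68.1]), 56.3, np.float64(0.019840531875879943), 683)
stap (array([ 0.27810742, -0.33018634]), array([120.1,  29.7]), 67.9, np.float64(0.037138315979312504), 668)
```

All the measurements match the given sizes. Plan: greens, red tote, reds, blue tote, blues, key. Next is a waypoint planner.

```bash
cat >> h.py <<'E'
def wrap(a): return (a+180)%360-180
def st():
    s=monitor.read_state(); R=np.array(s['ee_rot']); p=np.array(s['tool_pos'])
    return s,p,R,np.degrees(np.arctan2(R[1,0],R[0,0]))
def plan(wps):
    """wps: (x,y,z,psi|None); per waypoint: turn about tool z (with dz if any), then tool dx,dy; cm/deg"""
    s,p,R,psi=st(); tilt=R.T@np.cross(R[:,2],[0,0,-1]); 
    print("t %.1f q6 %.0f w %.2f F %.1f pos"%(s['t'],s['q'][5],s['width'],s['grasp_force']),np.round(p,4),"psi %.1f tilt fix"%psi,np.round(np.degrees(tilt),2), 'cf',np.round(s['contact_force'],1))
    for w in wps:
        x,y,z,q=w; q=psi if q is None else q
        q=psi+wrap(q-psi); rot=-(q-psi); c,s_=np.cos(np.radians(q)),np.sin(np.radians(q))
        d=(np.array([x,y])-p[:2])*100; dx=d@[c,s_]; dy=d@[s_,-c]; dz=(p[2]-z)*100; n=max(1,int(np.ceil(np.hypot(dx,dy)/4)))
        nr=int(np.ceil(abs(rot)/7))
        print("rot %.1f (%d x %.2f)  dz %.2f   dx %.2f dy %.2f (%d x %.2f %.2f)"%(rot,nr,rot/max(nr,1),dz,dx,dy,n,dx/n,dy/n))
        p=np.array([x,y,z]); psi=q
def intote(c,h,dx): u=np.radians(h); return (c[0]+dx*np.cos(u),c[1]+dx*np.sin(u))
G=(.6137,.0109); HG=-4.2
E
python3 -c "
from h import *
plan([(.4249,.2381,.223,-21.6),(.4249,.2381,.012,-21.6)])"
```

```text
t 0.1 q6 -15 w 1.00 F 0.0 pos [0.1838 0.5968 0.2216] psi -17.1 tilt fix [ 0.11 -0.   -0.  ] cf [ 0.2 -0.2 -0.1]
rot 4.5 (1 x 4.47)  dz -0.14   dx 35.62 dy 24.48 (11 x 3.24 2.23)
rot -0.0 (0 x -0.00)  dz 21.10   dx 0.00 dy 0.00 (1 x 0.00 0.00)
```

Call:
servo_tool(rows=[0.15,0,0,0,0,0,4.5,0.15,3.24,2.23,0,0,0,0,0.15,3.24,2.23,0,0,0,0,0.15,3.24,2.23,0,0,0,0,0.15,3.24,2.23,0,0,0,0,0.15,3.24,2.23,0,0,0,0,0.15,3.24,2.23,0,0,0,0,0.15,3.24,2.23,0,0,0,0,0.15,3.24,2.23,0,0,0,0,0.15,3.24,2.23,0,0,0,0,0.15,3.24,2.23,0,0,0,0,0.15,3.24,2.23,0,0,0,0])

```text
t: 1.1
tool_pos: [0.4253, 0.236, 0.2224]
ee_rot: [[0.93, -0.368, -0.0], [-0.368, -0.93, -0.0], [-0.0, 0.0, -1.0]]
contact_force: [1.0, 0.4, -0.3]
width: 0.573
grasp_force: 0.0
```

Call:
servo_tool(rows=[0.15,0,0,4,0,0,0,0.15,0,0,4,0,0,0,0.15,0,0,4,0,0,0,0.15,0,0,3,0,0,0,0.15,0,0,0,0,0,0,0.15,0,0,0,0,0,0])

```text
t: 1.6
tool_pos: [0.4244, 0.2372, 0.0717]
ee_rot: [[0.93, -0.368, -0.002], [-0.368, -0.93, -0.003], [-0.001, 0.004, -1.0]]
contact_force: [0.8, 0.1, 1.1]
width: 0.572
grasp_force: 0.0
```

```bash
python3 -c "
from h import *
plan([(.4249,.2381,.012,-21.6)]); print(monitor.read_state()['q'])"
```

```text
t 1.6 q6 20 w 0.57 F 0.0 pos [0.4244 0.2372 0.0717] psi -21.6 tilt fix [0.22 0.06 0.  ] cf [0.8 0.1 1.1]
rot -0.0 (1 x -0.00)  dz 5.97   dx 0.01 dy -0.10 (1 x 0.01 -0.10)
[ 4.83991984e+01  1.88299943e+01 -2.99381379e+01  3.18746845e-02
 -4.14633676e+01  1.99762297e+01]
```

Call:
servo_tool(rows=[0.15,0,-0.1,3,0,0,0,0.15,0,0,2.97,0,0,0,0.15,0,0,0,0,0,0,-1,0,0,0,0,0,0,-1,0,0,0,0,0,0,-1,0,0,0,0,0,0,-1,0,0,0,0,0,0,-1,0,0,0,0,0,0])

```text
t: 2.27
tool_pos: [0.426, 0.2396, 0.0144]
ee_rot: [[0.93, -0.368, 0.002], [-0.368, -0.93, 0.002], [0.001, -0.003, -1.0]]
contact_force: [0.6, -0.8, -0.1]
width: 0.282
grasp_force: 0.0
```

```bash
python3 -c "
from h import *
x,y=intote(G,HG,-.034)
plan([(.4249,.2381,.14,-94.2),(x,y,.14,-94.2),(x,y,.023,-94.2)])"
```

```text
t 2.3 q6 20 w 0.28 F 0.0 pos [0.426  0.2396 0.0144] psi -21.6 tilt fix [-0.17 -0.07  0.  ] cf [ 0.6 -0.8 -0.1]
rot 72.6 (11 x 6.60)  dz -12.56   dx 0.16 dy 0.09 (1 x 0.16 0.09)
rot -0.0 (0 x -0.00)  dz 0.00   dx 21.28 dy -17.09 (7 x 3.04 -2.44)
rot -0.0 (0 x -0.00)  dz 11.70   dx 0.00 dy 0.00 (1 x 0.00 0.00)
```

Call:
servo_tool(rows=[-1,0,0,0,0,0,0,-1,0,0,0,0,0,0,-1,0,0,-1.0,0,0,0,-1,0,0,-2,0,0,6.6,-1,0,0,-3,0,0,6.6,-1,0,0,-3.4,0,0,6.6,-1,0,0,-3,0,0,6.6,-1,0,0,0,0,0,6.6,-1,0,0,0,0,0,6.6,-1,0,0,0,0,0,6.6,-1,0,0,0,0,0,6.6])

```text
t: 3.18
tool_pos: [0.425, 0.2387, 0.1373]
ee_rot: [[0.263, -0.965, 0.0], [-0.965, -0.263, 0.001], [-0.001, -0.0, -1.0]]
contact_force: [0.5, -0.5, -1.1]
width: 0.276
grasp_force: 30.0
```

Call:
servo_tool(rows=[-1,0,0,0,0,0,6.6,-1,0,0,0,0,0,6.6,-1,0,0,0,0,0,6.6,-1,3.05,-2.43,0,0,0,0,-1,3.05,-2.43,0,0,0,0,-1,3.05,-2.43,0,0,0,0,-1,3.05,-2.43,0,0,0,0,-1,3.05,-2.43,0,0,0,0,-1,3.05,-2.43,0,0,0,0,-1,3.05,-2.43,0,0,0,0,-1,0,0,0,0,0,0,-1,0,0,0,0,0,0])

```text
t: 4.18
tool_pos: [0.5795, 0.0115, 0.1362]
ee_rot: [[-0.078, -0.997, -0.001], [-0.997, 0.078, -0.0], [0.0, 0.001, -1.0]]
contact_force: [-0.8, 0.6, -1.4]
width: 0.274
grasp_force: 30.0
```

```bash
python3 -c "
from h import *
x,y=intote(G,HG,-.034)
plan([(x,y,.025,-94.2)])"
```

```text
t 4.2 q6 -22 w 0.27 F 30.0 pos [0.5795 0.0115 0.1362] psi -94.5 tilt fix [ 0.06 -0.01  0.  ] cf [-0.8  0.6 -1.4]
rot -0.3 (1 x -0.25)  dz 11.12   dx -0.19 dy -0.02 (1 x -0.19 -0.02)
```

Call:
servo_tool(rows=[-1,-0.2,0,3.8,0,0,0,-1,0,0,3.8,0,0,0,-1,0,0,2.5,0,0,0,-1,0,0,1,0,0,0,-1,0,0,0,0,0,0,-0.15,0,0,0,0,0,0,-0.15,0,0,0,0,0,0,-0.15,0,0,0,0,0,0,-0.15,0,0,-3,0,0,0,-0.15,0,0,-4,0,0,0,-0.15,0,0,-4,0,0,0,0.15,0,0,0,0,0,0])

```text
t: 5.18
tool_pos: [0.5851, 0.0163, 0.1459]
ee_rot: [[-0.071, -0.997, 0.019], [-0.997, 0.071, 0.003], [-0.004, -0.019, -1.0]]
contact_force: [1.0, -0.0, 0.4]
width: 0.449
grasp_force: 0.0
```

```bash
python3 -c "
from h import *
plan([(.4315,-.1396,.13,56.6-180),(.4315,-.1396,.013,56.6-180)])"
```

```text
t 5.2 q6 -22 w 0.45 F 0.0 pos [0.5851 0.0163 0.1459] psi -94.1 tilt fix [-1.06  0.22  0.  ] cf [ 1.  -0.   0.4]
rot 29.3 (5 x 5.86)  dz 1.59   dx 21.47 dy 4.24 (6 x 3.58 0.71)
rot -0.0 (0 x -0.00)  dz 11.70   dx 0.00 dy 0.00 (1 x 0.00 0.00)
```

Call:
servo_tool(rows=[0.15,0,0,0,0,0,5.9,0.15,0,0,0,0,0,5.9,0.15,0,0,0,0,0,5.9,0.15,0,0,0,0,0,5.8,0.15,0,0,0,0,0,5.8,0.15,3.55,0.7,0.3,0,0,0,0.15,3.55,0.7,0.3,0,0,0,0.15,3.55,0.7,0.3,0,0,0,0.15,3.55,0.7,0.3,0,0,0,0.15,3.55,0.7,0.3,0,0,0,0.15,3.55,0.7,3,0,0,0,0.15,0,0,3,0,0,0])

```text
t: 6.18
tool_pos: [0.4269, -0.1382, 0.0659]
ee_rot: [[-0.556, -0.831, 0.005], [-0.831, 0.556, 0.001], [-0.003, -0.003, -1.0]]
contact_force: [-0.1, -0.1, -2.0]
width: 0.575
grasp_force: 0.0
```

Call:
servo_tool(rows=[0.15,0,0,0,0,0,0,0.15,0,0,0,0,0,0,0.15,0,0,0,0,0,0])

```text
t: 6.43
tool_pos: [0.4317, -0.1358, 0.0658]
ee_rot: [[-0.551, -0.834, 0.003], [-0.834, 0.551, -0.0], [-0.001, -0.003, -1.0]]
contact_force: [1.4, -0.2, -0.1]
width: 0.574
grasp_force: 0.0
```

```bash
python3 -c "
from h import *
x,y=intote(G,HG,.034)
plan([(.4315,-.1396,.013,56.6-180),(.4315,-.1396,.14,-94.2),(x,y,.14,-94.2)])"
```

```text
t 6.4 q6 -37 w 0.57 F 0.0 pos [ 0.4317 -0.1358  0.0658] psi -123.4 tilt fix [-0.18  0.08  0.  ] cf [ 1.4 -0.2 -0.1]
rot -0.0 (1 x -0.04)  dz 5.28   dx 0.33 dy -0.19 (1 x 0.33 -0.19)
rot -29.2 (5 x -5.84)  dz -12.70   dx 0.00 dy 0.00 (1 x 0.00 0.00)
rot -0.0 (0 x -0.00)  dz 0.00   dx -16.34 dy -20.47 (7 x -2.33 -2.92)
```

Call:
servo_tool(rows=[0.15,0.33,-0.19,3,0,0,0,0.15,0,0,2.2,0,0,0,0.15,0,0,0,0,0,0,-1,0,0,0,0,0,0,-1,0,0,0,0,0,0,-1,0,0,0,0,0,0,-1,0,0,0,0,0,0,-1,0,0,0,0,0,0,-1,0,0,0,0,0,0,-1,0,0,0,0,0,0,-1,0,0,-1.7,0,0,0,-1,0,0,-3,0,0,0])

```text
t: 7.43
tool_pos: [0.4264, -0.1398, 0.0573]
ee_rot: [[-0.553, -0.833, -0.008], [-0.833, 0.553, 0.0], [0.004, 0.007, -1.0]]
contact_force: [-0.8, -0.6, -0.0]
width: 0.273
grasp_force: 30.0
```

Call:
servo_tool(rows=[-1,0,0,-3,0,0,-5.84,-1,0,0,-3,0,0,-5.84,-1,0,0,-2,0,0,-5.84,-1,0,0,0,0,0,-5.84,-1,0,0,0,0,0,-5.84,-1,-2.33,-2.92,0,0,0,0,-1,-2.33,-2.92,0,0,0,0,-1,-2.33,-2.92,0,0,0,0,-1,-2.33,-2.92,0,0,0,0,-1,-2.33,-2.92,0,0,0,0,-1,-2.33,-2.92,0,0,0,0,-1,-2.33,-2.92,0,0,0,0])

```text
t: 8.43
tool_pos: [0.6461, 0.0084, 0.1386]
ee_rot: [[-0.075, -0.997, -0.002], [-0.997, 0.075, -0.0], [0.0, 0.002, -1.0]]
contact_force: [1.5, -0.2, -0.4]
width: 0.275
grasp_force: 30.0
```

Call:
servo_tool(rows=[-1,0,0,0,0,0,0,-1,0,0,0,0,0,0,-1,0,0,0,0,0,0])

```text
t: 8.68
tool_pos: [0.6444, 0.0072, 0.1382]
ee_rot: [[-0.075, -0.997, -0.003], [-0.997, 0.075, -0.0], [0.0, 0.003, -1.0]]
contact_force: [-0.6, 0.1, -0.1]
width: 0.276
grasp_force: 30.0
```

```bash
python3 -c "
from h import *
x,y=intote(G,HG,.034)
plan([(x,y,.025,-94.2)])"
```

```text
t 8.7 q6 -19 w 0.28 F 30.0 pos [0.6444 0.0072 0.1382] psi -94.3 tilt fix [ 0.15 -0.03 -0.  ] cf [-0.6  0.1 -0.1]
rot -0.1 (1 x -0.13)  dz 11.32   dx -0.14 dy -0.31 (1 x -0.14 -0.31)
```

Call:
servo_tool(rows=[-1,-0.14,-0.31,3.8,0,0,0,-1,0,0,3.8,0,0,0,-1,0,0,2.6,0,0,0,-1,0,0,1.0,0,0,0,-1,0,0,0,0,0,0,-0.15,0,0,0,0,0,0,-0.15,0,0,0,0,0,0,-0.15,0,0,0,0,0,0,-0.15,0,0,-3,0,0,0,-0.15,0,0,-4,0,0,0,-0.15,0,0,-4,0,0,0,1,0,0,0,0,0,0])

```text
t: 9.68
tool_pos: [0.6547, 0.009, 0.1492]
ee_rot: [[-0.073, -0.997, 0.021], [-0.997, 0.073, 0.002], [-0.003, -0.021, -1.0]]
contact_force: [1.0, 0.5, 1.4]
width: 0.45
grasp_force: 0.0
```

Call:
servo_tool(rows=[1,0,0,0,0,0,0,1,0,0,0,0,0,0])

```text
t: 9.85
tool_pos: [0.6486, 0.0087, 0.1386]
ee_rot: [[-0.076, -0.997, 0.002], [-0.997, 0.076, 0.001], [-0.001, -0.002, -1.0]]
contact_force: [-0.9, 0.8, -0.7]
width: 0.573
grasp_force: 0.0
```

```bash
python3 -c "
from h import *
plan([(.5857,.2533,.13,-88)])"
```

```text
t 9.8 q6 -19 w 0.57 F 0.0 pos [0.6486 0.0087 0.1386] psi -94.3 tilt fix [-0.12  0.07  0.  ] cf [-0.9  0.8 -0.7]
rot -6.3 (1 x -6.34)  dz 0.86   dx -24.66 dy 5.43 (7 x -3.52 0.78)
```

Call:
servo_tool(rows=[1,0,0,0.3,0,0,-6.34,1,-3.52,0.78,0,0,0,0,1,-3.52,0.78,0,0,0,0,1,-3.52,0.78,0,0,0,0,1,-3.52,0.78,0,0,0,0,1,-3.52,0.78,0,0,0,0,1,-3.52,0.78,0,0,0,0,1,-3.52,0.78,0,0,0,0,1,0,0,0.6,0,0,0,1,0,0,0,0,0,0,1,0,0,0,0,0,0])

```text
t: 10.77
tool_pos: [0.5845, 0.2522, 0.1267]
ee_rot: [[0.036, -0.999, -0.003], [-0.999, -0.036, -0.002], [0.002, 0.003, -1.0]]
contact_force: [0.4, -0.4, -0.5]
width: 0.997
grasp_force: 0.0
```

Run:
```python
from h import *
plan([(.5857,.2533,.032,-88)])
im,d,W=cloud("top"); a=cv2.resize(im[80:300,120:520],None,fx=2,fy=2)
c=get_calibration("wrist"); iw,dw,Ww=cloud("wrist")
cv2.imwrite("pics/1.png",np.vstack([a[:,:800],np.hstack([cv2.resize(iw,(256,160)),np.zeros((160,544,3),np.uint8)])])[:600])
np.savez("w1.npz",im=iw,W=Ww)
```

```text
t 10.8 q6 -36 w 1.00 F 0.0 pos [0.5845 0.2522 0.1267] psi -88.0 tilt fix [ 0.17 -0.11  0.  ] cf [ 0.4 -0.4 -0.5]
rot 0.0 (1 x 0.04)  dz 9.47   dx -0.10 dy -0.13 (1 x -0.10 -0.13)
```

View pics/1.png

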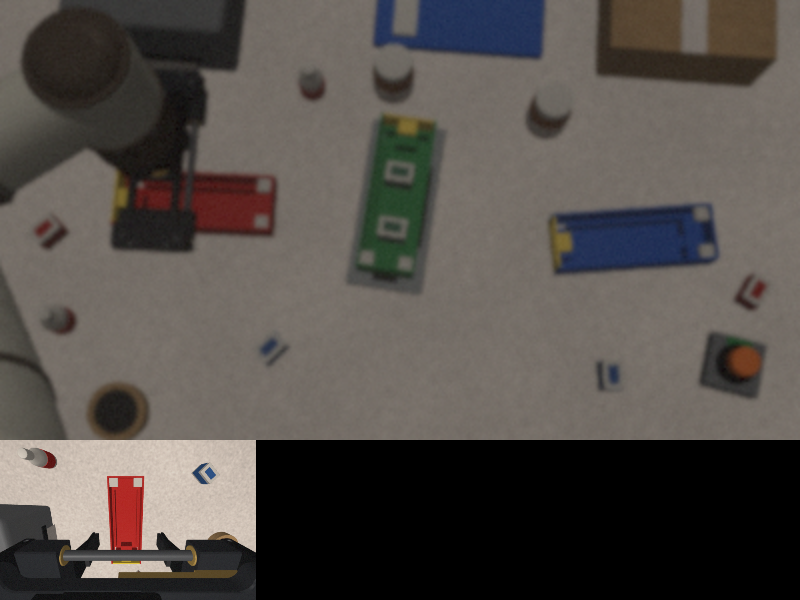

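Both green cartons stand upright in the green tote (at about (400,173) and (392,228) in the crop). The gripper straddles the red tote.

Call:
servo_tool(rows=[1,-0.1,-0.13,3,0,0,0,1,0,0,3,0,0,0,1,0,0,2.6,0,0,0,1,0,0,1,0,0,0,1,0,0,0,0,0,0,-1,0,0,0,0,0,0,-1,0,0,0,0,0,0,-1,0,0,0,0,0,0,-1,0,0,0,0,0,0,-1,0,0,0,0,0,0,-1,0,0,-1,0,0,0,-1,0,0,-2,0,0,0])

```text
t: 11.87
tool_pos: [0.5844, 0.2527, 0.0603]
ee_rot: [[0.034, -0.999, -0.006], [-0.999, -0.034, -0.003], [0.003, 0.006, -1.0]]
contact_force: [-0.6, -0.2, -2.4]
width: 0.778
grasp_force: 30.0
```

Call:
servo_tool(rows=[-1,0,0,-3.5,0,0,0,-1,0,0,-3.5,0,0,0,-1,0,0,-3,0,0,0,-1,0,0,0,0,0,0,-1,0,0,0,0,0,0])

```text
t: 12.28
tool_pos: [0.5871, 0.2546, 0.1652]
ee_rot: [[0.035, -0.999, 0.004], [-0.999, -0.035, 0.003], [-0.003, -0.004, -1.0]]
contact_force: [-1.2, -0.7, -2.6]
width: 0.778
grasp_force: 30.0
```

```bash
python3 -c "
from h import *
plan([(.5857,.2533,.16,-4.2),(*G,.16,-4.2)])
D=np.load('w1.npz');print(D['im'].shape)"
```

```text
t 12.3 q6 -36 w 0.78 F 30.0 pos [0.5871 0.2546 0.1652] psi -88.0 tilt fix [-0.22  0.18  0.  ] cf [-1.2 -0.7 -2.6]
rot -83.8 (12 x -6.98)  dz 0.52   dx -0.13 dy 0.14 (1 x -0.13 0.14)
rot -0.0 (0 x -0.00)  dz 0.00   dx 4.57 dy 23.97 (7 x 0.65 3.42)
(400, 640, 3)
```

Call:
servo_tool(rows=[-1,0,0,0,0,0,-6.98,-1,0,0,0,0,0,-6.98,-1,0,0,0,0,0,-6.98,-1,0,0,0,0,0,-6.98,-1,0,0,0,0,0,-6.98,-1,0,0,0,0,0,-6.98,-1,0,0,0,0,0,-6.98,-1,0,0,0,0,0,-6.98,-1,0,0,0,0,0,-6.98,-1,0,0,0,0,0,-6.98,-1,0,0,0,0,0,-6.98,-1,0,0,0,0,0,-6.98])

```text
t: 13.28
tool_pos: [0.5853, 0.2533, 0.1602]
ee_rot: [[0.998, -0.068, -0.004], [-0.068, -0.998, -0.002], [-0.004, 0.002, -1.0]]
contact_force: [-0.1, 0.2, -2.1]
width: 0.778
grasp_force: 30.0
```

Call:
servo_tool(rows=[-1,0.65,3.42,0,0,0,0,-1,0.65,3.42,0,0,0,0,-1,0.65,3.42,0,0,0,0,-1,0.65,3.42,0,0,0,0,-1,0.65,3.42,0,0,0,0,-1,0.65,3.42,0,0,0,0,-1,0.65,3.42,0,0,0,0,-1,0,0,0,0,0,0,-1,0,0,0,0,0,0,-1,0,0,0,0,0,0])

```text
t: 14.12
tool_pos: [0.6135, 0.0118, 0.161]
ee_rot: [[0.997, -0.074, -0.003], [-0.074, -0.997, -0.0], [-0.003, 0.0, -1.0]]
contact_force: [0.4, 0.2, -1.5]
width: 0.782
grasp_force: 30.0
```

Run:
```python
from h import *
plan([(*G,.12,-4.2)])
im,d,W=cloud("scene"); im2,d2,W2=cloud("top"); iw,dw,Ww=cloud("wrist")
cv2.imwrite("pics/2.png",np.vstack([cv2.resize(im2[100:260,240:400],(300,300)),cv2.resize(im[150:300,230:380],(300,300))]).reshape(2,300,300,3).transpose(1,0,2,3).reshape(300,600,3)); cv2.imwrite("pics/2w.png",iw)
np.savez("r2.npz",ims=im,Ws=W,imt=im2,Wt=W2,iw=iw,Ww=Ww)
for I,w in((im,W),(im2,W2),(iw,Ww)):
    hsv=cv2.cvtColor(I,cv2.COLOR_BGR2HSV); m=((hsv[...,0]<8)|(hsv[...,0]>172))&(hsv[...,1]>140)&(w[...,2]>.12)&(w[...,2]<.22)&(abs(w[...,0]-.61)<.14)&(abs(w[...,1])<.08)
    if m.sum()>5: print(m.sum(),rect(w,m,.1,.3), np.nanpercentile(w[m],[1,99],axis=0))
```

```text
t 14.1 q6 70 w 0.78 F 30.0 pos [0.6135 0.0118 0.161 ] psi -4.3 tilt fix [0.02 0.15 0.  ] cf [ 0.4  0.2 -1.5]
rot -0.1 (1 x -0.06)  dz 4.10   dx 0.03 dy 0.09 (1 x 0.03 0.09)
2061 (array([0.61532611, 0.01464723]), array([193.3,  82.1]), -9.2, np.float64(0.16318201676857685), 2061) [[ 0.52855414 -0.02594591  0.13008163]
 [ 0.71041302  0.05189175  0.18947945]]
1012 (array([0.58615637, 0.01282232]), array([130.6,  65.6]), -4.4, np.float64(0.1300733796460823), 1012) [[ 0.53072324 -0.01973239  0.12535503]
 [ 0.64377426  0.04828105  0.1872547 ]]
29582 (array([0.61818958, 0.01343404]), array([182.2,  81.5]), -4.1, np.float64(0.15114492110508504), 29582) [[ 0.53565096 -0.02407004  0.12886011]
 [ 0.70875447  0.04765711  0.1879474 ]]
```

View pics/2w.png

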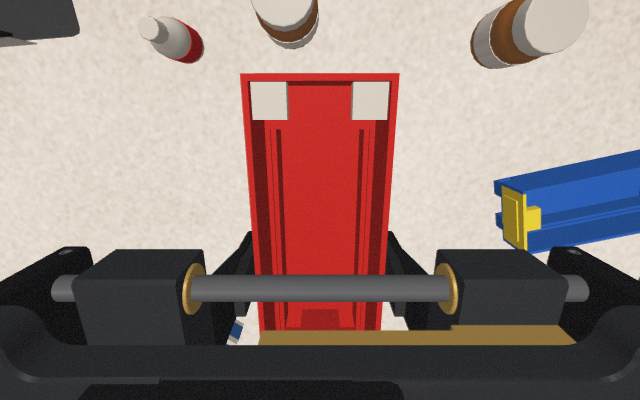

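The wrist view shows the red tote held level. Its white-ledge end faces +x (far end at rows 73-120), so its yellow end is opposite green's. Next I check the centring along its length.

Run:
```python
from h import *
D=np.load("r2.npz"); u=np.radians(-4.2); ex=np.array([np.cos(u),np.sin(u)]); ey=np.array([-np.sin(u),np.cos(u)])
for I,w in((D['ims'],D['Ws']),(D['imt'],D['Wt']),(D['iw'],D['Ww'])):
    hsv=cv2.cvtColor(I,cv2.COLOR_BGR2HSV); a=(w[...,:2]-G)@ex; b=(w[...,:2]-G)@ey
    h=hsv[...,0]; ok=(hsv[...,1]>110)&((h<8)|(h>172)|((h>18)&(h<34)))&(abs(a)<.12)&(abs(b)<.05)&(w[...,2]>.178)&(w[...,2]<.2)
    print(ok.sum(),np.round(np.percentile(a[ok],[0.3,1,50,99,99.7]),4),np.round(np.percentile(b[ok],[.5,2,98,99.5]),4),np.median(w[...,2][ok]))
```

```text
457 [-0.0892 -0.0804  0.0445  0.0959  0.0963] [-0.0357 -0.0339  0.0362  0.0419] 0.18420358994629896
237 [-0.0992 -0.0988 -0.0831  0.0239  0.0272] [-0.033  -0.0328  0.0336  0.0343] 0.18469820004964574
5709 [-0.0409 -0.0373  0.0585  0.0953  0.0953] [-0.0311 -0.0308  0.0368  0.0371] 0.18675596872229033
```

Call:
servo_tool(rows=[-1,0.05,0.09,2,0,0,0,-1,0,0,2,0,0,0,-1,0,0,1,0,0,0,-1,0,0,0.6,0,0,0,-1,0,0,0.3,0,0,0,-1,0,0,0.2,0,0,0,-1,0,0,0,0,0,0])

```text
t: 14.85
tool_pos: [0.6153, 0.0112, 0.1016]
ee_rot: [[0.997, -0.073, 0.001], [-0.073, -0.997, 0.0], [0.001, -0.0, -1.0]]
contact_force: [-0.3, -0.0, -0.7]
width: 0.776
grasp_force: 30.0
```

Call:
servo_tool(rows=[-1,0,0,0.2,0,0,0,-1,0,0,0.2,0,0,0,-1,0,0,0.15,0,0,0,-1,0,0,0,0,0,0])

```text
t: 15.18
tool_pos: [0.6147, 0.0108, 0.0957]
ee_rot: [[0.997, -0.074, -0.0], [-0.074, -0.997, 0.0], [-0.0, 0.0, -1.0]]
contact_force: [-1.0, 0.1, -0.9]
width: 0.781
grasp_force: 30.0
```

Run:
```python
from h import *
plan([(*G,.094,-4.2)])
D={}
u=np.radians(-4.2); ex=np.array([np.cos(u),np.sin(u)]); ey=np.array([-np.sin(u),np.cos(u)])
for n in("scene","top","wrist"):
    I,d,w=cloud(n)
    hsv=cv2.cvtColor(I,cv2.COLOR_BGR2HSV); a=(w[...,:2]-G)@ex; b=(w[...,:2]-G)@ey
    h=hsv[...,0]; ok=(hsv[...,1]>110)&((h<8)|(h>172)|((h>18)&(h<34)))&(abs(a)<.12)&(abs(b)<.05)&(w[...,2]>.108)&(w[...,2]<.13)
    print(ok.sum(),np.round(np.percentile(a[ok],[0.3,1,50,99,99.7]),4),np.round(np.percentile(b[ok],[.5,2,98,99.5]),4),np.percentile(w[...,2][ok],[50,90,98]))
```

```text
t 15.2 q6 70 w 0.78 F 30.0 pos [0.6147 0.0108 0.0957] psi -4.2 tilt fix [0.   0.01 0.  ] cf [-1.   0.1 -0.9]
rot -0.0 (1 x -0.03)  dz 0.17   dx -0.10 dy -0.00 (1 x -0.10 -0.00)
558 [-0.0823 -0.0692  0.0506  0.0972  0.0974] [-0.0366 -0.0344  0.0354  0.0399] [0.1166152  0.12329004 0.12473115]
227 [-0.0981 -0.0979 -0.0832  0.0191  0.023 ] [-0.0346 -0.0343  0.0325  0.0328] [0.11809935 0.12238582 0.12365403]
6406 [-0.0424 -0.0382  0.0568  0.0963  0.0964] [-0.0332 -0.0328  0.0347  0.035 ] [0.12095262 0.12207887 0.12262165]
```

Call:
servo_tool(rows=[-1,0,0,0.1,0,0,0,-1,0,0,0.1,0,0,0,-1,0,0,0.05,0,0,0,-1,0,0,0,0,0,0])

```text
t: 15.67
tool_pos: [0.6152, 0.0109, 0.0952]
ee_rot: [[0.997, -0.073, 0.001], [-0.073, -0.997, -0.0], [0.001, 0.0, -1.0]]
contact_force: [-2.2, 1.2, 6.1]
width: 0.78
grasp_force: 30.0
```

Seated (6 N of contact). I release and lift.

Call:
servo_tool(rows=[1,0,0,0,0,0,0,1,0,0,0,0,0,0,1,0,0,0,0,0,0,1,0,0,0,0,0,0,1,0,0,-2,0,0,0,1,0,0,-3,0,0,0,1,0,0,-3,0,0,0,0.15,0,0,-3,0,0,0,0.15,0,0,0,0,0,0,0.15,0,0,0,0,0,0])

```text
t: 16.5
tool_pos: [0.6159, 0.0112, 0.2054]
ee_rot: [[0.997, -0.074, 0.005], [-0.074, -0.997, 0.001], [0.005, -0.002, -1.0]]
contact_force: [0.3, 1.1, -1.1]
width: 0.856
grasp_force: 0.0
```

```bash
cat >> h.py <<'E'
CP=dict(r1=(.5409,.4346,-42.6),r2=(.5352,-.4266,-23.5),b1=(.4204,.1460,-39.6),b2=(.4216,-.2585,8.8))
def recheck(name,c="top"):
    """find coloured-band cartons now, from colour+height"""
    I,d,W=cloud(c); hsv=cv2.cvtColor(I,cv2.COLOR_BGR2HSV)
    z=((W[...,2]>.024)&(W[...,2]<.043)).astype(np.uint8)
    n,l,s,cc=cv2.connectedComponentsWithStats(z)
    for i in range(1,n):
        if 80<s[i,4]<260:
            r=rect(W,l==i,.02,.045)
            if max(r[1])<45 and min(r[1])>18:
                m=l==i; h=hsv[m]; b=np.median(h[h[:,1]>110][:,0]) if (h[:,1]>110).any() else -1
                print("carton hue %.0f"%b,np.round(r[0],4),r[1:])
E
python3 -c "
from h import *
recheck('')
plan([(.5409,.4346,.19,-42.6)])"
```

```text
carton hue 2 [0.4898 0.4397] (array([35.2, 25.4]), -46.5, np.float64(0.03478987250786719), 170)
carton hue 2 [ 0.5357 -0.4268] (array([35.8, 24.9]), -28.4, np.float64(0.03426031365190474), 172)
carton hue 110 [ 0.4215 -0.2586] (array([34.4, 25.3]), 8.0, np.float64(0.03513126326462447), 170)
t 16.6 q6 70 w 0.81 F 0.0 pos [0.6147 0.011  0.2034] psi -4.2 tilt fix [-0.04 -0.02  0.  ] cf [-0.3  0.2 -0.7]
rot 38.4 (6 x 6.39)  dz 1.34   dx -34.10 dy -26.18 (11 x -3.10 -2.38)
```

Carton r1 has been knocked to (0.490, 0.440), nearer the dropper bottle. I'll retarget with a narrower opening.

```bash
python3 -c "
from h import *
plan([(.4898,.4397,.19,-46.5)])"
```

```text
t 16.6 q6 70 w 0.81 F 0.0 pos [0.6147 0.011  0.2034] psi -4.2 tilt fix [-0.04 -0.02  0.  ] cf [-0.3  0.2 -0.7]
rot 42.3 (7 x 6.04)  dz 1.34   dx -39.69 dy -20.45 (12 x -3.31 -1.70)
```

Call:
servo_tool(rows=[-0.05,0,0,0,0,0,6.04,-0.05,0,0,0,0,0,6.04,-0.05,0,0,0,0,0,6.04,-0.05,0,0,0,0,0,6.04,-0.05,0,0,0,0,0,6.04,-0.05,0,0,0,0,0,6.04,-0.05,0,0,0,0,0,6.04])

```text
t: 17.13
tool_pos: [0.6138, 0.0107, 0.2009]
ee_rot: [[0.684, -0.729, -0.004], [-0.729, -0.684, -0.001], [-0.002, 0.004, -1.0]]
contact_force: [0.0, 0.6, -0.4]
width: 0.479
grasp_force: 0.0
```

Call:
servo_tool(rows=[-0.05,-3.31,-1.7,0,0,0,0,-0.05,-3.31,-1.7,0,0,0,0,-0.05,-3.31,-1.7,0,0,0,0,-0.05,-3.31,-1.7,0,0,0,0,-0.05,-3.31,-1.7,0,0,0,0,-0.05,-3.31,-1.7,0,0,0,0,-0.05,-3.31,-1.7,0,0,0,0,-0.05,-3.31,-1.7,0,0,0,0,-0.05,-3.31,-1.7,0,0,0,0,-0.05,-3.31,-1.7,0,0,0,0,-0.05,-3.31,-1.7,0,0,0,0,-0.05,-3.31,-1.7,0,0,0,0])

```text
t: 18.13
tool_pos: [0.4879, 0.4404, 0.201]
ee_rot: [[0.688, -0.725, -0.003], [-0.725, -0.688, -0.003], [0.0, 0.004, -1.0]]
contact_force: [0.4, -0.7, 1.2]
width: 0.477
grasp_force: 0.0
```

Call:
servo_tool(rows=[-0.05,0,0,3.5,0,0,0,-0.05,0,0,3.5,0,0,0,-0.05,0,0,3,0,0,0,-0.05,0,0,0,0,0,0,-0.05,0,0,0,0,0,0,-0.05,0,0,0,0,0,0])

```text
t: 18.63
tool_pos: [0.4903, 0.4399, 0.1042]
ee_rot: [[0.689, -0.725, 0.002], [-0.725, -0.689, 0.0], [0.001, -0.001, -1.0]]
contact_force: [-0.5, 1.5, 1.4]
width: 0.473
grasp_force: 0.0
```

Run:
```python
from h import *
x,y=intote(G,HG,-.034)
I,d,W=cloud("wrist"); cv2.imwrite("pics/3.png",I)
hsv=cv2.cvtColor(I,cv2.COLOR_BGR2HSV); m=(np.hypot(W[...,0]-.4898,W[...,1]-.4397)<.035)
print(rect(W,m,.03,.042))
plan([(.4898,.4397,.016,-46.5),(.4898,.4397,.19,-94.2),(x,y,.19,-94.2)])
```

```text
(array([0.49328592, 0.44261554]), array([34.7, 24. ]), -43.2, np.float64(0.03585898590639973), 1169)
t 18.7 q6 -12 w 0.48 F 0.0 pos [0.4906 0.4403 0.1053] psi -46.5 tilt fix [-0.2  -0.01  0.  ] cf [ 0.5 -0.1  0.3]
rot 0.0 (1 x 0.02)  dz 8.93   dx -0.01 dy 0.10 (1 x -0.01 0.10)
rot 47.7 (7 x 6.81)  dz -17.40   dx 0.00 dy 0.00 (1 x 0.00 0.00)
rot -0.0 (0 x -0.00)  dz 0.00   dx 41.86 dy -12.10 (11 x 3.81 -1.10)
```

View pics/3.png

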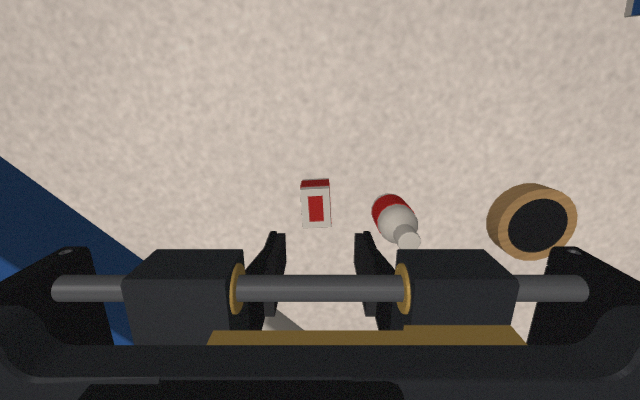

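The wrist view shows the red carton at (316,205) and the dropper about 35 mm to its right, which leaves room for the finger.

Call:
servo_tool(rows=[-0.05,0.0,0.0,3,0,0,-1.5,-0.05,0,0,3,0,0,0,-0.05,0,0,2,0,0,0,-0.05,0,0,0.9,0,0,0,-0.05,0,0,0,0,0,0,-1,0,0,0,0,0,0,-1,0,0,0,0,0,0,-1,0,0,0,0,0,0,-1,0,0,0,0,0,0,-1,0,0,0,0,0,0,-1,0,0,0,0,0,0,-1,0,0,0,0,0,0])

```text
t: 19.68
tool_pos: [0.4903, 0.4405, 0.0162]
ee_rot: [[0.708, -0.707, 0.002], [-0.707, -0.708, 0.002], [-0.0, -0.003, -1.0]]
contact_force: [-0.5, -0.1, 5.9]
width: 0.274
grasp_force: 30.0
```

Call:
servo_tool(rows=[-1,0,0,-1.4,0,0,0,-1,0,0,-3,0,0,0,-1,0,0,-3,0,0,0,-1,0,0,-3,0,0,7,-1,0,0,-3,0,0,7,-1,0,0,-3,0,0,7,-1,0,0,-1,0,0,7,-1,0,0,0,0,0,7,-1,0,0,0,0,0,7,-1,0,0,0,0,0,7,-1,0,0,0,0,0,0,-1,0,0,0,0,0,0])

```text
t: 20.68
tool_pos: [0.4892, 0.4392, 0.188]
ee_rot: [[-0.067, -0.998, -0.001], [-0.998, 0.067, -0.0], [0.0, 0.001, -1.0]]
contact_force: [0.3, 0.7, -0.3]
width: 0.276
grasp_force: 30.0
```

Run:
```python
from h import *
x,y=intote(G,HG,-.034)
plan([(x,y,.19,-94.2)])
```

```text
t 20.7 q6 -60 w 0.28 F 30.0 pos [0.4892 0.4392 0.188 ] psi -93.8 tilt fix [ 0.03 -0.03 -0.  ] cf [ 0.3  0.7 -0.3]
rot 0.4 (1 x 0.38)  dz -0.20   dx 41.81 dy -12.15 (11 x 3.80 -1.10)
```

Call:
servo_tool(rows=[-1,3.8,-1.1,0,0,0,0.4,-1,3.8,-1.1,0,0,0,0,-1,3.8,-1.1,0,0,0,0,-1,3.8,-1.1,0,0,0,0,-1,3.8,-1.1,0,0,0,0,-1,3.8,-1.1,0,0,0,0,-1,3.8,-1.1,0,0,0,0,-1,3.8,-1.1,0,0,0,0,-1,3.8,-1.1,0,0,0,0,-1,3.8,-1.1,0,0,0,0,-1,3.8,-1.1,0,0,0,0,-1,0,0,0,0,0,0])

```text
t: 21.68
tool_pos: [0.5786, 0.0078, 0.1881]
ee_rot: [[-0.08, -0.997, -0.001], [-0.997, 0.08, -0.001], [0.001, 0.001, -1.0]]
contact_force: [0.5, 0.9, -0.6]
width: 0.275
grasp_force: 30.0
```

Call:
servo_tool(rows=[-1,0,0,0,0,0,0,-1,0,0,0,0,0,0])

```text
t: 21.85
tool_pos: [0.5781, 0.0133, 0.1881]
ee_rot: [[-0.076, -0.997, -0.0], [-0.997, 0.076, 0.0], [-0.0, 0.0, -1.0]]
contact_force: [-0.4, 0.8, -0.6]
width: 0.278
grasp_force: 30.0
```

Run:
```python
from h import *
x,y=intote(G,HG,-.034)
plan([(x,y,.082,-94.2),(x,y,.19,-94.2),(.5355,-.4267,.19,-26+180)])
```

```text
t 21.9 q6 -22 w 0.28 F 30.0 pos [0.5781 0.0133 0.1881] psi -94.3 tilt fix [0.02 0.01 0.  ] cf [-0.4  0.8 -0.6]
rot -0.1 (1 x -0.15)  dz 10.61   dx -0.02 dy -0.16 (1 x -0.02 -0.16)
rot -0.0 (0 x -0.00)  dz -10.80   dx 0.00 dy 0.00 (1 x 0.00 0.00)
rot 111.8 (16 x 6.99)  dz 0.00   dx -15.31 dy -41.50 (12 x -1.28 -3.46)
```

Call:
servo_tool(rows=[-1,0,-0.16,3.5,0,0,0,-1,0,0,3.5,0,0,0,-1,0,0,2.6,0,0,0,-1,0,0,1.0,0,0,0,-1,0,0,0,0,0,0,-0.15,0,0,0,0,0,0,-0.15,0,0,0,0,0,0,-0.15,0,0,0,0,0,0,-0.15,0,0,-3,0,0,0,-0.15,0,0,-4,0,0,0,-0.15,0,0,-3.8,0,0,0,-0.05,0,0,0,0,0,-7])

```text
t: 22.85
tool_pos: [0.585, 0.0139, 0.2002]
ee_rot: [[0.049, -0.999, 0.018], [-0.999, -0.049, 0.002], [-0.001, -0.018, -1.0]]
contact_force: [1.1, 0.4, 1.7]
width: 0.446
grasp_force: 0.0
```

Call:
servo_tool(rows=[-0.05,0,0,0,0,0,-7,-0.05,0,0,0,0,0,-7,-0.05,0,0,0,0,0,-7,-0.05,0,0,0,0,0,-7,-0.05,0,0,0,0,0,-7,-0.05,0,0,0,0,0,-7,-0.05,0,0,0,0,0,-7,-0.05,0,0,0,0,0,-7,-0.05,0,0,0,0,0,-5.2,-0.05,0,0,0,0,0,0])

```text
t: 23.68
tool_pos: [0.5801, 0.0135, 0.191]
ee_rot: [[0.898, -0.44, 0.001], [-0.44, -0.898, 0.0], [0.001, -0.001, -1.0]]
contact_force: [0.2, 0.5, -0.2]
width: 0.474
grasp_force: 0.0
```

Run:
```python
from h import *
recheck('')
plan([(.5355,-.4267,.1,-26)])
```

```text
carton hue 2 [ 0.5357 -0.4267] (array([35.4, 25.1]), -28.7, np.float64(0.034467780760295504), 174)
carton hue -1 [0.4237 0.1433] (array([24.9, 24.6]), -40.9, np.float64(0.03532954184151406), 86)
carton hue 111 [ 0.4217 -0.2585] (array([34. , 24.7]), 8.9, np.float64(0.03490094374340799), 170)
t 23.7 q6 46 w 0.47 F 0.0 pos [0.58   0.0135 0.1909] psi -26.3 tilt fix [-0.05 -0.05  0.  ] cf [0.4 0.3 0. ]
rot -0.3 (1 x -0.30)  dz 9.09   dx 15.29 dy 41.51 (12 x 1.27 3.46)
```

Call:
servo_tool(rows=[-0.05,1.27,3.46,0,0,0,0,-0.05,1.27,3.46,0,0,0,0,-0.05,1.27,3.46,0,0,0,0,-0.05,1.27,3.46,0,0,0,0,-0.05,1.27,3.46,0,0,0,0,-0.05,1.27,3.46,0,0,0,0,-0.05,1.27,3.46,0,0,0,0,-0.05,1.27,3.46,0,0,0,0,-0.05,1.27,3.46,0,0,0,0,-0.05,1.27,3.46,0,0,0,0,-0.05,1.27,3.46,0,0,0,0,-0.05,1.27,3.46,0,0,0,0])

```text
t: 24.73
tool_pos: [0.5329, -0.4283, 0.1907]
ee_rot: [[0.896, -0.444, 0.001], [-0.444, -0.896, -0.0], [0.001, 0.0, -1.0]]
contact_force: [1.0, 0.8, 0.4]
width: 0.475
grasp_force: 0.0
```

Call:
servo_tool(rows=[-0.05,0,0,3,0,0,0.5,-0.05,0,0,3,0,0,0,-0.05,0,0,3,0,0,0,-0.05,0,0,0,0,0,0,-0.05,0,0,0,0,0,0,-0.05,0,0,0,0,0,0])

```text
t: 25.23
tool_pos: [0.5346, -0.4273, 0.1024]
ee_rot: [[0.893, -0.449, 0.002], [-0.449, -0.893, -0.002], [0.003, 0.001, -1.0]]
contact_force: [0.1, 0.0, 0.5]
width: 0.473
grasp_force: 0.0
```

Run:
```python
from h import *
x,y=intote(G,HG,.034)
I,d,W=cloud("wrist")
print(rect(W,(np.hypot(W[...,0]-.5355,W[...,1]+.4267)<.035),.03,.042))
plan([(.5355,-.4267,.015,-27),(.5355,-.4267,.19,-94.2),(x,y,.19,-94.2)])
```

```text
(array([ 0.53856042, -0.42656265]), array([34.5, 23.7]), -27.4, np.float64(0.035822413708808516), 1193)
t 25.3 q6 88 w 0.47 F 0.0 pos [ 0.5349 -0.4273  0.1032] psi -26.7 tilt fix [ 0.05 -0.28 -0.  ] cf [ 0.4 -0.5  0.4]
rot 0.3 (1 x 0.31)  dz 8.82   dx 0.02 dy -0.08 (1 x 0.02 -0.08)
rot 67.2 (10 x 6.72)  dz -17.50   dx 0.00 dy 0.00 (1 x 0.00 0.00)
rot -0.0 (0 x -0.00)  dz 0.00   dx -44.22 dy -7.99 (12 x -3.68 -0.67)
```

Call:
servo_tool(rows=[-0.05,0.1,-0.08,3,0,0,0.4,-0.05,0,0,3,0,0,0,-0.05,0,0,2,0,0,0,-0.05,0,0,0.8,0,0,0,-0.05,0,0,0,0,0,0,-1,0,0,0,0,0,0,-1,0,0,0,0,0,0,-1,0,0,0,0,0,0,-1,0,0,0,0,0,0,-1,0,0,0,0,0,0,-1,0,0,0,0,0,0,-1,0,0,0,0,0,0])

```text
t: 26.28
tool_pos: [0.5356, -0.4268, 0.0143]
ee_rot: [[0.89, -0.455, 0.003], [-0.455, -0.89, -0.002], [0.003, 0.0, -1.0]]
contact_force: [-0.5, 1.7, 5.3]
width: 0.272
grasp_force: 30.0
```

Call:
servo_tool(rows=[-1,0,0,-1.5,0,0,0,-1,0,0,-3,0,0,0,-1,0,0,-3,0,0,6.72,-1,0,0,-3,0,0,6.72,-1,0,0,-3,0,0,6.72,-1,0,0,-3,0,0,6.72,-1,0,0,-1,0,0,6.72,-1,0,0,0,0,0,6.72,-1,0,0,0,0,0,6.72,-1,0,0,0,0,0,6.72,-1,0,0,0,0,0,6.72,-1,0,0,0,0,0,6.72])

```text
t: 27.28
tool_pos: [0.5342, -0.426, 0.187]
ee_rot: [[-0.081, -0.997, -0.0], [-0.997, 0.081, 0.001], [-0.001, 0.001, -1.0]]
contact_force: [-1.0, 0.3, -0.0]
width: 0.273
grasp_force: 30.0
```

Call:
servo_tool(rows=[-1,-3.68,-0.67,0,0,0,0,-1,-3.68,-0.67,0,0,0,0,-1,-3.68,-0.67,0,0,0,0,-1,-3.68,-0.67,0,0,0,0,-1,-3.68,-0.67,0,0,0,0,-1,-3.68,-0.67,0,0,0,0,-1,-3.68,-0.67,0,0,0,0,-1,-3.68,-0.67,0,0,0,0,-1,-3.68,-0.67,0,0,0,0,-1,-3.68,-0.67,0,0,0,0,-1,-3.68,-0.67,0,0,0,0,-1,-3.68,-0.67,0,0,0,0])

```text
t: 28.28
tool_pos: [0.6477, 0.0099, 0.1872]
ee_rot: [[-0.075, -0.997, -0.0], [-0.997, 0.075, 0.0], [-0.0, 0.0, -1.0]]
contact_force: [0.4, -0.7, -1.3]
width: 0.27
grasp_force: 30.0
```

Call:
servo_tool(rows=[-1,0,0,0,0,0,0,-1,0,0,0,0,0,0,-1,0,0,0,0,0,0])

```text
t: 28.53
tool_pos: [0.6474, 0.0081, 0.1869]
ee_rot: [[-0.075, -0.997, -0.001], [-0.997, 0.075, -0.0], [0.0, 0.001, -1.0]]
contact_force: [0.7, 0.7, -0.4]
width: 0.274
grasp_force: 30.0
```

Run:
```python
from h import *
x,y=intote(G,HG,.034)
plan([(x,y,.081,-94.2)])
```

```text
t 28.5 q6 -19 w 0.27 F 30.0 pos [0.6474 0.0081 0.1869] psi -94.3 tilt fix [ 0.05 -0.01  0.  ] cf [ 0.7  0.7 -0.4]
rot -0.1 (1 x -0.08)  dz 10.59   dx -0.03 dy -0.02 (1 x -0.03 -0.02)
```

Call:
servo_tool(rows=[-1,0,0,3.5,0,0,0,-1,0,0,3.5,0,0,0,-1,0,0,2.6,0,0,0,-1,0,0,1.0,0,0,0,-1,0,0,0,0,0,0,-0.15,0,0,0,0,0,0,-0.15,0,0,0,0,0,0,-0.15,0,0,0,0,0,0,-0.15,0,0,-3,0,0,0,-0.15,0,0,-4,0,0,0,-0.15,0,0,-3.6,0,0,0,1,0,0,0,0,0,-6.5])

```text
t: 29.53
tool_pos: [0.6528, 0.008, 0.1978]
ee_rot: [[0.041, -0.999, 0.018], [-0.999, -0.041, 0.001], [-0.0, -0.018, -1.0]]
contact_force: [1.8, -0.0, 1.3]
width: 0.452
grasp_force: 0.0
```

Call:
servo_tool(rows=[1,0,0,0,0,0,-6.5,1,0,0,0,0,0,0,1,0,0,0,0,0,0])

```text
t: 29.78
tool_pos: [0.6478, 0.008, 0.1878]
ee_rot: [[0.148, -0.989, 0.001], [-0.989, -0.148, 0.0], [-0.0, -0.001, -1.0]]
contact_force: [-0.2, 0.6, -0.1]
width: 0.643
grasp_force: 0.0
```

Run:
```python
from h import *
plan([(.5837,-.274,.13,-81.3)])
```

```text
t 29.8 q6 -6 w 0.64 F 0.0 pos [0.6478 0.008  0.1878] psi -81.5 tilt fix [-0.04  0.01 -0.  ] cf [-0.2  0.6 -0.1]
rot -0.2 (1 x -0.18)  dz 5.78   dx 26.90 dy 10.60 (8 x 3.36 1.32)
```

Call:
servo_tool(rows=[1,3.36,1.32,0,0,0,0,1,3.36,1.32,0,0,0,0,1,3.36,1.32,0,0,0,0,1,3.36,1.32,0,0,0,0,1,3.36,1.32,1,0,0,0,1,3.36,1.32,1.5,0,0,0,1,3.36,1.32,1.5,0,0,0,1,3.36,1.32,1.5,0,0,0,1,0,0,0,0,0,0,1,0,0,0,0,0,0,1,0,0,0,0,0,0])

```text
t: 30.7
tool_pos: [0.5842, -0.2738, 0.1321]
ee_rot: [[0.149, -0.989, -0.0], [-0.989, -0.149, -0.0], [0.0, 0.0, -1.0]]
contact_force: [0.3, 0.8, 0.8]
width: 0.998
grasp_force: 0.0
```

Run:
```python
from h import *
recheck('')
plan([(.5837,-.274,.030,-81.3)])
im,d,W=cloud("scene"); I,d,Wt=cloud("top")
cv2.imwrite("pics/4.png",np.hstack([cv2.resize(I[100:260,240:400],(400,400)),cv2.resize(im[150:300,230:380],(400,400))]))
```

```text
carton hue 110 [0.4205 0.146 ] (array([33. , 24.6]), -39.7, np.float64(0.03502623776969821), 161)
carton hue 109 [ 0.4214 -0.2589] (array([34.6, 25.1]), 7.3, np.float64(0.03499178902495643), 173)
t 30.8 q6 19 w 1.00 F 0.0 pos [ 0.5847 -0.2732  0.1327] psi -81.3 tilt fix [-0.04 -0.03  0.  ] cf [0.2 0.1 0.4]
rot -0.0 (1 x -0.02)  dz 10.27   dx 0.06 dy 0.11 (1 x 0.06 0.11)
```

View pics/4.png

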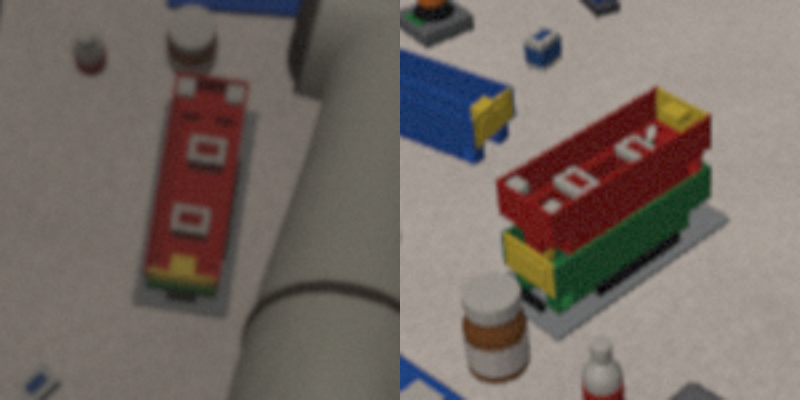

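The red tote stands on the green with its yellow end opposed, and both red cartons are in it (at (207,150) and (190,218)). Next is the blue tote.

Call:
servo_tool(rows=[1,0.06,0.1,3.2,0,0,0,1,0,0,3.2,0,0,0,1,0,0,2.8,0,0,0,1,0,0,1,0,0,0,1,0,0,0,0,0,0,-1,0,0,0,0,0,0,-1,0,0,0,0,0,0,-1,0,0,0,0,0,0,-1,0,0,0,0,0,0,-1,0,0,0,0,0,0,-1,0,0,-1,0,0,0,-1,0,0,-2,0,0,0])

```text
t: 31.85
tool_pos: [0.5806, -0.2736, 0.0582]
ee_rot: [[0.15, -0.989, -0.007], [-0.989, -0.15, 0.002], [-0.003, 0.006, -1.0]]
contact_force: [-0.2, -0.3, -0.9]
width: 0.78
grasp_force: 30.0
```

Call:
servo_tool(rows=[-1,0,0,-4,0,0,0,-1,0,0,-4,0,0,0,-1,0,0,-4,0,0,0,-1,0,0,-4,0,0,0,-1,0,0,-1,0,0,0,-1,0,0,0,0,0,0,-1,0,0,0,0,0,0])

```text
t: 32.43
tool_pos: [0.5825, -0.274, 0.2304]
ee_rot: [[0.151, -0.989, 0.0], [-0.989, -0.151, 0.001], [-0.001, -0.0, -1.0]]
contact_force: [-0.3, 0.7, -2.3]
width: 0.783
grasp_force: 30.0
```

Run:
```python
from h import *
x,y=intote(G,HG,0)
plan([(.5837,-.274,.23,-184.2),(x,y,.23,-184.2)])
```

```text
t 32.4 q6 20 w 0.78 F 30.0 pos [ 0.5825 -0.274   0.2304] psi -81.3 tilt fix [-0.02  0.06  0.  ] cf [-0.3  0.7 -2.3]
rot 102.9 (15 x 6.86)  dz 0.04   dx -0.12 dy 0.01 (1 x -0.12 0.01)
rot -0.0 (0 x -0.00)  dz 0.00   dx -0.91 dy 28.63 (8 x -0.11 3.58)
```

Call:
servo_tool(rows=[-1,0,0,0,0,0,6.86,-1,0,0,0,0,0,6.86,-1,0,0,0,0,0,6.86,-1,0,0,0,0,0,6.86,-1,0,0,0,0,0,6.86,-1,0,0,0,0,0,6.86,-1,0,0,0,0,0,6.86,-1,0,0,0,0,0,6.86,-1,0,0,0,0,0,6.86,-1,0,0,0,0,0,6.86,-1,0,0,0,0,0,6.86,-1,0,0,0,0,0,6.86])

```text
t: 33.43
tool_pos: [0.5816, -0.2738, 0.2268]
ee_rot: [[-0.961, -0.276, -0.006], [-0.276, 0.961, 0.002], [0.006, 0.004, -1.0]]
contact_force: [1.4, 0.1, -1.2]
width: 0.777
grasp_force: 30.0
```

Call:
servo_tool(rows=[-1,0,0,0,0,0,6.86,-1,0,0,0,0,0,6.86,-1,0,0,0,0,0,6.86,-1,-0.11,3.58,0,0,0,0,-1,-0.11,3.58,0,0,0,0,-1,-0.11,3.58,0,0,0,0,-1,-0.11,3.58,0,0,0,0,-1,-0.11,3.58,0,0,0,0,-1,-0.11,3.58,0,0,0,0,-1,-0.11,3.58,0,0,0,0,-1,-0.11,3.58,0,0,0,0,-1,0,0,0,0,0,0])

```text
t: 34.43
tool_pos: [0.612, 0.0159, 0.2269]
ee_rot: [[-0.998, 0.068, -0.005], [0.068, 0.998, 0.0], [0.005, 0.0, -1.0]]
contact_force: [0.7, -0.9, -2.5]
width: 0.779
grasp_force: 30.0
```

Call:
servo_tool(rows=[-1,0,0,0,0,0,0,-1,0,0,0,0,0,0,-1,0,0,0,0,0,0])

```text
t: 34.68
tool_pos: [0.6122, 0.0096, 0.2288]
ee_rot: [[-0.997, 0.074, -0.003], [0.074, 0.997, -0.001], [0.003, -0.001, -1.0]]
contact_force: [0.0, 0.7, -0.7]
width: 0.784
grasp_force: 30.0
```

```bash
cat >> h.py <<'E'
def ext(hue,zr):
    u=np.radians(HG); ex=np.array([np.cos(u),np.sin(u)]); ey=np.array([-np.sin(u),np.cos(u)])
    for n in("scene","top","wrist"):
        I,d,w=cloud(n); hsv=cv2.cvtColor(I,cv2.COLOR_BGR2HSV); a=(w[...,:2]-G)@ex; b=(w[...,:2]-G)@ey; h=hsv[...,0]
        ok=(hsv[...,1]>110)&(hue(h)|((h>18)&(h<34)))&(abs(a)<.12)&(abs(b)<.05)&(w[...,2]>zr[0])&(w[...,2]<zr[1])
        if ok.sum()>9: print(n,ok.sum(),np.round(np.percentile(a[ok],[0.3,1,50,99,99.7]),4),np.round(np.percentile(b[ok],[.5,2,98,99.5]),4),np.round(np.percentile(w[...,2][ok],[50,90,98]),4))
        if n=="wrist": cv2.imwrite("pics/w_%d.png"%(monitor.read_state()['t']*10),I)
BL=lambda h:(h>100)&(h<125)
RD=lambda h:(h<8)|(h>172)
E
python3 - <<'E'
from h import *
plan([(*G,.15,-184.2)])
ext(BL,(.245,.275)); ext(RD,(.108,.13))
E
```

```text
t 34.7 q6 -110 w 0.78 F 30.0 pos [0.6122 0.0096 0.2288] psi 175.7 tilt fix [-0.05 -0.17  0.  ] cf [ 0.   0.7 -0.7]
rot -0.1 (1 x -0.07)  dz 7.88   dx -0.14 dy 0.14 (1 x -0.14 0.14)
scene 746 [-0.0924 -0.0869  0.0427  0.0953  0.0958] [-0.0376 -0.036   0.0346  0.0441] [0.2527 0.2583 0.2629]
top 115 [-0.099  -0.0989 -0.0689  0.0088  0.0125] [-0.0357 -0.0353  0.0297  0.03  ] [0.2552 0.2572 0.2584]
wrist 6096 [-0.0958 -0.0957 -0.057   0.0361  0.0394] [-0.0347 -0.0344  0.033   0.0333] [0.2564 0.2575 0.258 ]
scene 875 [-0.0932 -0.0925  0.0043  0.0972  0.0978] [-0.0345 -0.0338  0.0351  0.0357] [0.1166 0.1223 0.1241]
top 142 [-0.0978 -0.0976 -0.0907 -0.0768 -0.0764] [-0.0327 -0.032   0.0318  0.0322] [0.1161 0.1212 0.1224]
```

Call:
servo_tool(rows=[-1,-0.15,0.15,2.5,0,0,0,-1,0,0,2.5,0,0,0,-1,0,0,1,0,0,0,-1,0,0,0.7,0,0,0,-1,0,0,0.3,0,0,0,-1,0,0,0.2,0,0,0,-1,0,0,0,0,0,0])

```text
t: 35.57
tool_pos: [0.6151, 0.0121, 0.159]
ee_rot: [[-0.997, 0.073, 0.001], [0.073, 0.997, 0.0], [-0.001, 0.0, -1.0]]
contact_force: [-0.6, 0.4, -1.3]
width: 0.78
grasp_force: 30.0
```

Call:
servo_tool(rows=[-1,0,0,0.2,0,0,0,-1,0,0,0.2,0,0,0,-1,0,0,0.2,0,0,0,-1,0,0,0,0,0,0])

```text
t: 35.9
tool_pos: [0.6144, 0.0121, 0.1521]
ee_rot: [[-0.997, 0.073, -0.0], [0.073, 0.997, 0.0], [0.0, 0.0, -1.0]]
contact_force: [-0.3, -0.1, -1.9]
width: 0.778
grasp_force: 30.0
```

Run:
```python
from h import *
plan([(*G,.148,-184.2)])
ext(BL,(.16,.19))
```

```text
t 35.9 q6 -110 w 0.78 F 30.0 pos [0.6144 0.0121 0.1521] psi 175.8 tilt fix [ 0.   -0.02 -0.  ] cf [-0.3 -0.1 -1.9]
rot -0.0 (1 x -0.00)  dz 0.41   dx 0.06 dy -0.12 (1 x 0.06 -0.12)
scene 932 [-0.0882 -0.0836  0.0484  0.0976  0.0981] [-0.0343 -0.033   0.0367  0.0443] [0.1715 0.1807 0.1829]
top 78 [-0.0972 -0.0971 -0.0692  0.012   0.0127] [-0.032  -0.0313  0.0328  0.0331] [0.1781 0.1804 0.1827]
wrist 7222 [-0.094  -0.0939 -0.0508  0.0423  0.0477] [-0.032  -0.0316  0.0357  0.0362] [0.1787 0.18   0.1806]
```

Call:
servo_tool(rows=[-1,0,-0.05,0.15,0,0,0,-1,0,0,0.1,0,0,0,-1,0,0,0.1,0,0,0,-1,0,0,0,0,0,0])

```text
t: 36.38
tool_pos: [0.6145, 0.0115, 0.1486]
ee_rot: [[-0.997, 0.073, -0.0], [0.073, 0.997, -0.0], [0.0, -0.0, -1.0]]
contact_force: [-0.2, -0.6, -1.3]
width: 0.777
grasp_force: 30.0
```

Call:
servo_tool(rows=[-1,0,0,0.1,0,0,0,-1,0,0,0,0,0,0])

```text
t: 36.55
tool_pos: [0.6146, 0.0115, 0.1485]
ee_rot: [[-0.997, 0.073, 0.0], [0.073, 0.997, -0.0], [-0.0, -0.0, -1.0]]
contact_force: [-2.0, -0.1, 2.7]
width: 0.783
grasp_force: 30.0
```

Call:
servo_tool(rows=[1,0,0,0,0,0,0,1,0,0,0,0,0,0,1,0,0,0,0,0,0,1,0,0,0,0,0,0,1,0,0,-2,0,0,0,1,0,0,-4,0,0,0,1,0,0,-4,0,0,0,0.05,0,0,0,0,0,-6.9,0.05,0,0,0,0,0,-6.9,0.05,0,0,0,0,0,-6.9,0.05,0,0,0,0,0,-6.9,0.05,0,0,0,0,0,-6.9])

```text
t: 37.55
tool_pos: [0.6145, 0.0116, 0.2477]
ee_rot: [[-0.86, -0.51, -0.0], [-0.51, 0.86, 0.0], [-0.0, 0.0, -1.0]]
contact_force: [-0.2, -0.5, 0.4]
width: 0.706
grasp_force: 0.0
```

Call:
servo_tool(rows=[0.05,0,0,0,0,0,-6.9,0.05,0,0,0,0,0,-6.9,0.05,0,0,0,0,0,-6.9,0.05,0,0,0,0,0,-6.9,0.05,0,0,0,0,0,-6.9,0.05,0,0,0,0,0,-6.9,0.05,0,0,0,0,0,-6.9,0.05,0,0,0,0,0,-6.9,0.05,0,0,0,0,0,-6.9,0.05,0,0,0,0,0,-6.9,0.05,0,0,0,0,0,-6.9,0.05,0,0,0,0,0,-6.9])

```text
t: 38.55
tool_pos: [0.6145, 0.0115, 0.2476]
ee_rot: [[0.398, -0.917, -0.0], [-0.917, -0.398, 0.0], [-0.0, 0.0, -1.0]]
contact_force: [0.3, -0.1, 0.1]
width: 0.525
grasp_force: 0.0
```

Call:
servo_tool(rows=[0.05,0,0,0,0,0,-6.9,0.05,0,0,0,0,0,-6.9,0.05,0,0,0,0,0,-6.9,0.05,0,0,0,0,0,-6.5,0.05,0,0,0,0,0,0,0.05,0,0,0,0,0,0])

```text
t: 39.05
tool_pos: [0.6145, 0.0115, 0.2476]
ee_rot: [[0.768, -0.641, -0.0], [-0.641, -0.768, -0.0], [-0.0, 0.0, -1.0]]
contact_force: [0.0, -0.0, -0.2]
width: 0.522
grasp_force: 0.0
```

Run:
```python
from h import *
recheck('')
plan([(.4205,.146,.24,-39.7)])
```

```text
carton hue 111 [ 0.4214 -0.2588] (array([34.2, 24.9]), 7.6, np.float64(0.035047242787338506), 170)
t 39.1 q6 34 w 0.53 F 0.0 pos [0.6145 0.0116 0.2477] psi -39.9 tilt fix [0.   0.01 0.  ] cf [ 0.5 -0.7 -0.7]
rot -0.2 (1 x -0.16)  dz 0.77   dx -23.52 dy 2.05 (6 x -3.92 0.34)
```

Call:
servo_tool(rows=[0.05,-3.92,0.34,0,0,0,0,0.05,-3.92,0.34,0,0,0,0,0.05,-3.92,0.34,0,0,0,0,0.05,-3.92,0.34,0,0,0,0,0.05,-3.92,0.34,0,0,0,0,0.05,-3.92,0.34,3,0,0,0,0.05,0,0,4,0,0,0,0.05,0,0,4,0,0,0,0.05,0,0,3.5,0,0,0,0.05,0,0,0,0,0,0,0.05,0,0,0,0,0,0,0.05,0,0,0,0,0,0])

```text
t: 40.1
tool_pos: [0.4273, 0.1434, 0.1093]
ee_rot: [[0.769, -0.639, 0.003], [-0.639, -0.769, 0.001], [0.001, -0.003, -1.0]]
contact_force: [0.4, 0.7, 0.7]
width: 0.528
grasp_force: 0.0
```

Run:
```python
from h import *
x,y=intote(G,HG,-.034)
I,d,W=cloud("wrist")
print(rect(W,(np.hypot(W[...,0]-.4205,W[...,1]-.146)<.04),.03,.042))
plan([(.4205,.146,.014,-39.7),(.4205,.146,.245,-94.2),(x,y,.245,-94.2)])
```

```text
(array([0.42362289, 0.14793094]), array([34.5, 24. ]), -41.4, np.float64(0.03586444055033593), 1114)
t 40.1 q6 11 w 0.52 F 0.0 pos [0.4275 0.1436 0.1098] psi -39.7 tilt fix [-0.26 -0.09  0.  ] cf [ 0.2 -0.5  0.3]
rot -0.0 (1 x -0.02)  dz 9.58   dx -0.69 dy 0.26 (1 x -0.69 0.26)
rot 54.5 (8 x 6.81)  dz -23.10   dx 0.00 dy 0.00 (1 x 0.00 0.00)
rot -0.0 (0 x -0.00)  dz 0.00   dx 12.06 dy -16.86 (6 x 2.01 -2.81)
```

Call:
servo_tool(rows=[0.05,-0.6,0.2,3,0,0,0,0.05,0,0,3,0,0,0,0.05,0,0,2.5,0,0,0,0.05,0,0,1,0,0,0,0.05,0,0,0,0,0,0,-1,0,0,0,0,0,0,-1,0,0,0,0,0,0,-1,0,0,0,0,0,0,-1,0,0,0,0,0,0,-1,0,0,0,0,0,0,-1,0,0,0,0,0,0,-1,0,0,0,0,0,0])

```text
t: 41.15
tool_pos: [0.4207, 0.1455, 0.0137]
ee_rot: [[0.77, -0.638, 0.002], [-0.638, -0.77, 0.001], [0.001, -0.003, -1.0]]
contact_force: [-1.5, 0.9, 6.9]
width: 0.275
grasp_force: 30.0
```

Call:
servo_tool(rows=[-1,0,0,-1.5,0,0,0,-1,0,0,-3,0,0,0,-1,0,0,-3.6,0,0,6.81,-1,0,0,-3.6,0,0,6.81,-1,0,0,-3.6,0,0,6.81,-1,0,0,-3.6,0,0,6.81,-1,0,0,-3.2,0,0,6.81,-1,0,0,-1,0,0,6.81,-1,0,0,0,0,0,6.81,-1,0,0,0,0,0,6.81,-1,0,0,0,0,0,0,-1,0,0,0,0,0,0])

```text
t: 42.15
tool_pos: [0.4194, 0.1446, 0.2434]
ee_rot: [[-0.07, -0.998, -0.0], [-0.998, 0.07, -0.0], [0.0, 0.0, -1.0]]
contact_force: [0.1, 0.8, -1.0]
width: 0.27
grasp_force: 30.0
```

Run:
```python
from h import *
x,y=intote(G,HG,-.034)
plan([(x,y,.24,-94.2)])
```

```text
t 42.1 q6 -44 w 0.27 F 30.0 pos [0.4194 0.1446 0.2434] psi -94.0 tilt fix [ 0.02 -0.    0.  ] cf [ 0.1  0.8 -1. ]
rot 0.2 (1 x 0.19)  dz 0.34   dx 11.91 dy -16.96 (6 x 1.99 -2.83)
```

Call:
servo_tool(rows=[-1,1.99,-2.83,0,0,0,0.2,-1,1.99,-2.83,0,0,0,0,-1,1.99,-2.83,0,0,0,0,-1,1.99,-2.83,0,0,0,0,-1,1.99,-2.83,0,0,0,0,-1,1.99,-2.83,0,0,0,0,-1,0,0,0,0,0,0,-1,0,0,0,0,0,0,-1,0,0,0,0,0,0])

```text
t: 42.9
tool_pos: [0.5795, 0.0127, 0.2426]
ee_rot: [[-0.075, -0.997, -0.002], [-0.997, 0.075, -0.0], [0.0, 0.002, -1.0]]
contact_force: [-0.4, 0.0, 0.2]
width: 0.272
grasp_force: 30.0
```

Run:
```python
from h import *
x,y=intote(G,HG,-.034)
plan([(x,y,.135,-94.2)])
```

```text
t 42.9 q6 -22 w 0.27 F 30.0 pos [0.5795 0.0127 0.2426] psi -94.3 tilt fix [ 0.11 -0.02 -0.  ] cf [-0.4  0.   0.2]
rot -0.1 (1 x -0.12)  dz 10.76   dx -0.07 dy -0.02 (1 x -0.07 -0.02)
```

Call:
servo_tool(rows=[-1,-0.07,0,3.5,0,0,0,-1,0,0,3.5,0,0,0,-1,0,0,2.7,0,0,0,-1,0,0,1.0,0,0,0,-1,0,0,0,0,0,0,-0.15,0,0,0,0,0,0,-0.15,0,0,0,0,0,0,-0.15,0,0,0,0,0,0,-0.15,0,0,-3,0,0,0,-0.15,0,0,-4,0,0,0,-0.15,0,0,-3.7,0,0,0,0.05,0,0,0,0,0,7.1])

```text
t: 43.9
tool_pos: [0.5848, 0.0138, 0.2541]
ee_rot: [[-0.199, -0.98, 0.019], [-0.98, 0.199, 0.002], [-0.005, -0.018, -1.0]]
contact_force: [0.7, -0.8, 1.3]
width: 0.451
grasp_force: 0.0
```

Call:
servo_tool(rows=[0.05,0,0,0,0,0,7.1,0.05,0,0,0,0,0,7.1,0.05,0,0,0,0,0,7.1,0.05,0,0,0,0,0,7.1,0.05,0,0,0,0,0,7.1,0.05,0,0,0,0,0,7.1,0.05,0,0,0,0,0,7.1,0.05,0,0,0,0,0,7.1,0.05,0,0,0,0,0,7.1,0.05,0,0,0,0,0,7,0.05,0,0,0,0,0,0])

```text
t: 44.82
tool_pos: [0.5804, 0.0137, 0.2448]
ee_rot: [[-0.991, -0.131, 0.002], [-0.131, 0.991, 0.001], [-0.002, 0.0, -1.0]]
contact_force: [-0.4, 0.3, -0.1]
width: 0.525
grasp_force: 0.0
```

Run:
```python
from h import *
recheck('')
plan([(.4215,-.2588,.1,-172.3)])
```

```text
carton hue 109 [ 0.4215 -0.2585] (array([34.5, 24.8]), 6.8, np.float64(0.0350534425716812), 167)
t 44.9 q6 -100 w 0.53 F 0.0 pos [0.5803 0.0136 0.2446] psi -172.2 tilt fix [ 0.01  0.12 -0.  ] cf [ 0.6  0.2 -0.5]
rot 0.1 (1 x 0.07)  dz 14.46   dx 19.39 dy -24.87 (8 x 2.42 -3.11)
```

Call:
servo_tool(rows=[0.05,2.42,-3.11,0,0,0,0,0.05,2.42,-3.11,0,0,0,0,0.05,2.42,-3.11,0,0,0,0,0.05,2.42,-3.11,0,0,0,0,0.05,2.42,-3.11,0,0,0,0,0.05,2.42,-3.11,0,0,0,0,0.05,2.42,-3.11,1.2,0,0,0,0.05,2.42,-3.11,1.2,0,0,0,0.05,0,0,4,0,0,0,0.05,0,0,4,0,0,0,0.05,0,0,3.5,0,0,0,0.05,0,0,0,0,0,0])

```text
t: 45.87
tool_pos: [0.4162, -0.2575, 0.0989]
ee_rot: [[-0.991, -0.133, -0.012], [-0.133, 0.991, 0.005], [0.012, 0.006, -1.0]]
contact_force: [-1.7, 0.2, 0.2]
width: 0.525
grasp_force: 0.0
```

Call:
servo_tool(rows=[0.05,0,0,0,0,0,0,0.05,0,0,0,0,0,0])

```text
t: 46.03
tool_pos: [0.4231, -0.2593, 0.1067]
ee_rot: [[-0.991, -0.135, 0.004], [-0.135, 0.991, -0.002], [-0.003, -0.002, -1.0]]
contact_force: [-0.1, -0.1, 0.8]
width: 0.526
grasp_force: 0.0
```

Run:
```python
from h import *
x,y=intote(G,HG,.034)
plan([(.4215,-.2588,.014,-172.3),(.4215,-.2588,.245,-94.2),(x,y,.245,-94.2)])
```

```text
t 46.0 q6 -70 w 0.53 F 0.0 pos [ 0.4231 -0.2593  0.1067] psi -172.2 tilt fix [-0.13  0.18 -0.  ] cf [-0.1 -0.1  0.8]
rot 0.1 (1 x 0.07)  dz 9.27   dx 0.15 dy 0.07 (1 x 0.15 0.07)
rot -78.1 (12 x -6.51)  dz -23.10   dx 0.00 dy 0.00 (1 x 0.00 0.00)
rot -0.0 (0 x -0.00)  dz 0.00   dx -28.31 dy -20.59 (9 x -3.15 -2.29)
```

Call:
servo_tool(rows=[0.05,0.15,0.07,3,0,0,0,0.05,0,0,3,0,0,0,0.05,0,0,2.2,0,0,0,0.05,0,0,1,0,0,0,0.05,0,0,0,0,0,0,-1,0,0,0,0,0,0,-1,0,0,0,0,0,0,-1,0,0,0,0,0,0,-1,0,0,0,0,0,0,-1,0,0,0,0,0,0,-1,0,0,0,0,0,0,-1,0,0,0,0,0,0])

```text
t: 47.03
tool_pos: [0.4205, -0.2584, 0.0138]
ee_rot: [[-0.991, -0.133, 0.002], [-0.133, 0.991, -0.001], [-0.002, -0.001, -1.0]]
contact_force: [-0.6, 1.4, 6.4]
width: 0.274
grasp_force: 30.0
```

Call:
servo_tool(rows=[-1,0,0,-1.5,0,0,0,-1,0,0,-3.6,0,0,-6.5,-1,0,0,-3.6,0,0,-6.5,-1,0,0,-3.6,0,0,-6.5,-1,0,0,-3.6,0,0,-6.5,-1,0,0,-3.6,0,0,-6.5,-1,0,0,-3.6,0,0,-6.5,-1,0,0,0,0,0,-6.5,-1,0,0,0,0,0,-6.5,-1,0,0,0,0,0,-6.5,-1,0,0,0,0,0,-6.5,-1,0,0,0,0,0,-6.5])

```text
t: 48.03
tool_pos: [0.4191, -0.258, 0.2435]
ee_rot: [[-0.183, -0.983, -0.0], [-0.983, 0.183, 0.0], [-0.0, 0.0, -1.0]]
contact_force: [0.9, 0.0, -0.3]
width: 0.273
grasp_force: 30.0
```

Call:
servo_tool(rows=[-1,0,0,0,0,0,-6.6,-1,-3.15,-2.29,0,0,0,0,-1,-3.15,-2.29,0,0,0,0,-1,-3.15,-2.29,0,0,0,0,-1,-3.15,-2.29,0,0,0,0,-1,-3.15,-2.29,0,0,0,0,-1,-3.15,-2.29,0,0,0,0,-1,-3.15,-2.29,0,0,0,0,-1,-3.15,-2.29,0,0,0,0,-1,-3.15,-2.29,0,0,0,0,-1,0,0,0,0,0,0,-1,0,0,0,0,0,0])

```text
t: 49.03
tool_pos: [0.6466, 0.0109, 0.242]
ee_rot: [[-0.072, -0.997, -0.002], [-0.997, 0.072, -0.0], [0.0, 0.002, -1.0]]
contact_force: [-1.0, -0.5, -0.3]
width: 0.277
grasp_force: 30.0
```

Run:
```python
from h import *
x,y=intote(G,HG,.034)
plan([(x,y,.135,-94.2)])
```

```text
t 49.0 q6 -19 w 0.28 F 30.0 pos [0.6466 0.0109 0.242 ] psi -94.1 tilt fix [ 0.14 -0.03  0.  ] cf [-1.  -0.5 -0.3]
rot 0.1 (1 x 0.06)  dz 10.70   dx 0.24 dy -0.12 (1 x 0.24 -0.12)
```

Call:
servo_tool(rows=[-1,0.2,-0.1,3.5,0,0,0,-1,0,0,3.5,0,0,0,-1,0,0,2.7,0,0,0,-1,0,0,1.0,0,0,0,-1,0,0,0,0,0,0,-0.15,0,0,0,0,0,0,-0.15,0,0,0,0,0,0,-0.15,0,0,0,0,0,0,-0.15,0,0,-3,0,0,0,-0.15,0,0,-4,0,0,0,-0.15,0,0,-3.7,0,0,0,-0.15,0,0,0,0,0,0])

```text
t: 50.03
tool_pos: [0.6516, 0.0069, 0.2546]
ee_rot: [[-0.073, -0.997, 0.019], [-0.997, 0.073, 0.001], [-0.002, -0.019, -1.0]]
contact_force: [0.3, -0.2, 1.6]
width: 0.424
grasp_force: 0.0
```

Call:
servo_tool(rows=[-1,0,0,0,0,0,0,-1,0,0,0,0,0,0])

```text
t: 50.2
tool_pos: [0.6469, 0.0072, 0.2441]
ee_rot: [[-0.075, -0.997, 0.001], [-0.997, 0.075, 0.001], [-0.001, -0.001, -1.0]]
contact_force: [-0.2, 0.2, -0.8]
width: 0.344
grasp_force: 0.0
```

Run:
```python
from h import *
plan([(.4472,-.4045,.245,None),(.4472,-.4045,.09,None)])
```

```text
t 50.2 q6 -19 w 0.34 F 0.0 pos [0.6469 0.0072 0.2441] psi -94.3 tilt fix [-0.05  0.06  0.  ] cf [-0.2  0.2 -0.8]
rot -0.0 (0 x -0.00)  dz -0.09   dx 42.55 dy 16.83 (12 x 3.55 1.40)
rot -0.0 (0 x -0.00)  dz 15.50   dx 0.00 dy 0.00 (1 x 0.00 0.00)
```

Call:
servo_tool(rows=[-1,3.55,1.4,0,0,0,0,-1,3.55,1.4,0,0,0,0,-1,3.55,1.4,0,0,0,0,-1,3.55,1.4,0,0,0,0,-1,3.55,1.4,0,0,0,0,-1,3.55,1.4,0,0,0,0,-1,3.55,1.4,0,0,0,0,-1,3.55,1.4,0,0,0,0,-1,3.55,1.4,0,0,0,0,-1,3.55,1.4,0,0,0,0,-1,3.55,1.4,0,0,0,0,-1,3.55,1.4,0,0,0,0])

```text
t: 51.2
tool_pos: [0.446, -0.4063, 0.242]
ee_rot: [[-0.075, -0.997, -0.002], [-0.997, 0.075, 0.002], [-0.001, 0.003, -1.0]]
contact_force: [0.9, 0.4, 0.4]
width: 0.006
grasp_force: 0.0
```

Call:
servo_tool(rows=[-1,0,0,4,0,0,0,-1,0,0,4,0,0,0,-1,0,0,4,0,0,0,-1,0,0,3.3,0,0,0,-1,0,0,0,0,0,0,-1,0,0,0,0,0,0,-1,0,0,0,0,0,0])

```text
t: 51.78
tool_pos: [0.4489, -0.406, 0.092]
ee_rot: [[-0.074, -0.997, 0.002], [-0.997, 0.074, -0.002], [0.002, -0.002, -1.0]]
contact_force: [0.6, 0.1, 0.2]
width: 0.003
grasp_force: 0.0
```

Run:
```python
from h import *
plan([(.4472,-.4045,.06,None)])
recheck(''); ext(BL,(.16,.185))
im,d,W=cloud("scene"); I,d,Wt=cloud("top")
cv2.imwrite("pics/5.png",np.hstack([cv2.resize(I[100:260,240:400],(400,400)),cv2.resize(im[130:280,230:380],(400,400))]))
```

```text
t 51.8 q6 23 w 0.00 F 0.0 pos [ 0.4489 -0.406   0.092 ] psi -94.2 tilt fix [-0.1 -0.1 -0. ] cf [0.6 0.1 0.2]
rot -0.0 (0 x -0.00)  dz 3.20   dx -0.13 dy 0.18 (1 x -0.13 0.18)
scene 1052 [-0.0942 -0.0932  0.0229  0.0975  0.098 ] [-0.0338 -0.0329  0.0362  0.0369] [0.1701 0.1771 0.1792]
top 235 [-0.0969 -0.0967  0.0805  0.0931  0.0936] [-0.0321 -0.0317  0.0316  0.0319] [0.1715 0.176  0.1771]
```

View pics/5.png

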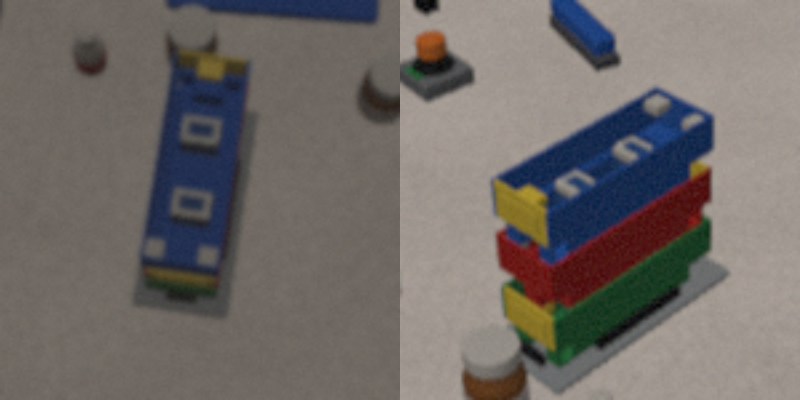

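The stack is complete, with the blue rim at 0.176 m as expected and the yellow ends alternating. Next I press the key.

Call:
servo_tool(rows=[-1,-0.1,0.15,1.5,0,0,0,-1,0,0,1.4,0,0,0,-1,0,0,0,0,0,0,-1,0,0,0,0,0,0,-1,0,0,0,0,0,0])

```text
t: 52.5
tool_pos: [0.447, -0.4045, 0.0625]
ee_rot: [[-0.074, -0.997, 0.001], [-0.997, 0.074, -0.001], [0.001, -0.001, -1.0]]
contact_force: [0.4, -0.1, 0.3]
width: 0.004
grasp_force: 0.0
```

Call:
servo_tool(rows=[-1,0,0,0.3,0,0,0,-1,0,0,0,0,0,0])

```text
t: 52.67
tool_pos: [0.4466, -0.4042, 0.0589]
ee_rot: [[-0.075, -0.997, 0.001], [-0.997, 0.075, -0.0], [0.0, -0.001, -1.0]]
contact_force: [0.1, 0.0, -0.4]
width: 0.002
grasp_force: 0.0
```

Call:
servo_tool(rows=[-1,0,0,0.3,0,0,0,-1,0,0,0,0,0,0])

```text
t: 52.83
tool_pos: [0.4468, -0.4043, 0.0557]
ee_rot: [[-0.074, -0.997, 0.001], [-0.997, 0.074, -0.001], [0.001, -0.001, -1.0]]
contact_force: [-0.6, -0.4, 1.9]
width: 0.005
grasp_force: 1.0
```

Contact at about 2 N. I go on to the halfway stop.

Call:
servo_tool(rows=[-1,0,0,0.15,0,0,0,-1,0,0,0,0,0,0])

```text
t: 53.0
tool_pos: [0.4468, -0.4043, 0.0542]
ee_rot: [[-0.074, -0.997, 0.001], [-0.997, 0.074, -0.001], [0.001, -0.001, -1.0]]
contact_force: [0.6, -0.3, 2.2]
width: 0.008
grasp_force: 1.2
```

Call:
servo_tool(rows=[-1,0,0,0.15,0,0,0,-1,0,0,0,0,0,0,-1,0,0,0,0,0,0])

```text
t: 53.25
tool_pos: [0.4467, -0.4043, 0.0527]
ee_rot: [[-0.074, -0.997, 0.001], [-0.997, 0.074, -0.001], [0.001, -0.001, -1.0]]
contact_force: [0.5, 0.0, 2.5]
width: 0.008
grasp_force: 1.4
```

Call:
servo_tool(rows=[-1,0,0,0.07,0,0,0,-1,0,0,0,0,0,0,-1,0,0,0,0,0,0,-1,0,0,0,0,0,0,-1,0,0,0,0,0,0,-1,0,0,0,0,0,0,-1,0,0,0,0,0,0,-1,0,0,0,0,0,0,-1,0,0,0,0,0,0,-1,0,0,0,0,0,0,-1,0,0,0,0,0,0,-1,0,0,0,0,0,0])

```text
t: 54.25
tool_pos: [0.4467, -0.4044, 0.0524]
ee_rot: [[-0.074, -0.997, 0.001], [-0.997, 0.074, -0.001], [0.001, -0.001, -1.0]]
contact_force: [0.4, -0.3, 4.8]
width: 0.004
grasp_force: 2.6
```

Held on the stop at 4.8 N for a second. Now fully down.

Call:
servo_tool(rows=[-1,0,0,0.25,0,0,0,-1,0,0,0.25,0,0,0,-1,0,0,0.15,0,0,0,-1,0,0,0,0,0,0])

```text
t: 54.58
tool_pos: [0.4468, -0.4044, 0.0467]
ee_rot: [[-0.074, -0.997, 0.001], [-0.997, 0.074, -0.001], [0.001, -0.001, -1.0]]
contact_force: [-1.1, 1.4, 10.0]
width: 0.004
grasp_force: 5.2
```

Call:
servo_tool(rows=[-1,0,0,0.1,0,0,0,-1,0,0,0,0,0,0,-1,0,0,0,0,0,0,-1,0,0,0,0,0,0])

```text
t: 54.92
tool_pos: [0.4468, -0.4044, 0.0463]
ee_rot: [[-0.074, -0.997, 0.001], [-0.997, 0.074, -0.001], [0.001, -0.001, -1.0]]
contact_force: [-2.1, 3.6, 12.1]
width: 0.003
grasp_force: 5.9
```

Call:
servo_tool(rows=[-1,0,0,-1,0,0,0,-1,0,0,-3,0,0,0,-1,0,0,-4,0,0,0,-1,0,0,-4,0,0,0,-1,0,0,0,0,0,0,-1,0,0,0,0,0,0,-1,0,0,0,0,0,0])

```text
t: 55.5
tool_pos: [0.4456, -0.4034, 0.1634]
ee_rot: [[-0.075, -0.997, -0.001], [-0.997, 0.075, 0.002], [-0.002, 0.001, -1.0]]
contact_force: [-0.5, 0.3, -1.5]
width: 0.004
grasp_force: 0.0
```

Run:
```python
from h import *
I,d,W=cloud("top"); hsv=cv2.cvtColor(I,cv2.COLOR_BGR2HSV)
im,d,Ws=cloud("scene"); h2=cv2.cvtColor(im,cv2.COLOR_BGR2HSV)
o=(h2[...,0]>3)&(h2[...,0]<18)&(h2[...,1]>150)&(np.hypot(Ws[...,0]-.447,Ws[...,1]+.404)<.03); print("key top",o.sum(),np.percentile(Ws[o][:,2],[50,90,98]) if o.any() else None)
ext(BL,(.16,.185))
for n,u,v in(("db",150,240),("tape",178,286),("stap",455,332)): print(n,rect(W,near(I.shape,u,v,24),.015,.1)[0])
plan([])
```

```text
key top 99 [0.05403943 0.06234126 0.0639    ]
scene 1058 [-0.0944 -0.0931  0.0237  0.0975  0.098 ] [-0.0335 -0.0329  0.0363  0.0372] [0.17   0.1771 0.179 ]
top 228 [-0.097  -0.0966  0.0804  0.0933  0.0937] [-0.0323 -0.0317  0.0318  0.032 ] [0.1713 0.1758 0.1774]
db [0.4325184 0.3994747]
tape [0.33112952 0.31985501]
stap [0. 0.]
t 55.8 q6 22 w 0.01 F 0.0 pos [ 0.4457 -0.4037  0.1627] psi -94.3 tilt fix [ 0.16  0.08 -0.  ] cf [-0.1 -0.3  0. ]
  return _methods._mean(a, axis=axis, dtype=dtype,
  ret = ret.dtype.type(ret / rcount)
```

```bash
python3 -c "
from cell import env
print(env.finish_job())"
```

```text
the job is handed in; nothing more can be done
None
```

The job is handed in: all six cartons are in their own-colour totes, the totes stand green, red, blue in the dock with yellow ends opposed, and the label key was held halfway for about a second, pressed fully down and released (no pass/fail result was returned).

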